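# Load the rotary table of a laser marking station

### The arm

A 7-joint arm with a two-finger parallel gripper is mounted at the origin on the work surface. World frame = base frame: x ahead of the robot, y to its left, z up, the work surface at z = 0. Lengths are in m, angles in degrees, forces in N, time in s.
With the tool pointing down it reaches from about 0.425 to 0.925 m from the base axis. Payload 6.8 kg.
Tool frame: the origin (TCP) lies between the finger pads; the fingertips stand 8 mm ahead of it and the grasp point (between the pads) lies 11 mm behind it; z points along the fingers, y is the line along which they close (so a half turn about z gives the same grasp; the last joint's range is limited). The gripper opens to 85 mm and grips with 20 to 120 N. Pads are 22 mm wide; open, the fingers measure 114 mm over their backs; the gripper's body (76 mm by 85 mm) begins 54 mm behind the grasp point. The pads swing forward as they close: fully open they stand 13 mm farther back than shut.
Start: joints at [62.504, 27.33, 1.283, 89.118, -0.659, 63.558, -4.761], TCP at [0.245, -0.629, 0.239] pointing down, gripper open.
Joint ranges: [-169.35, 169.35], [-19.33, 120.38], [-80.79, 83.38], [13.8, 139.57], [-78.32, 258.32], [9.67, 109.79], [-169.56, 169.56]. Speed limits (degrees/s): [136.94, 136.94, 180, 180, 180, 180, 180].

### API

Orientations are given as a 3x3 rotation matrix whose columns are the frame's x, y, z axes.
In Python, from bench import manip gives the robot as it stands. The module is installed in compiled form; this text tells all that it offers.
- The arm moves only by the tool step_arm, never from a script. Its argument "series" is one flat list of numbers, 6 for each row, row after row: the shift along the tool's x, y, z in m, then the turn, a rotation vector about the tool's x, y, z in rad. In form: [tx, ty, tz, wx, wy, wz, tx, ty, tz, wx, wy, wz, ...]. A call has 1 to 20 rows; each row shifts and turns the commanded pose from where the row before left it, along the tool's axes as they then stand; what a row does not reach is not made up. A row lasts 1/8 s, in which the tool goes at most 62.5 mm and 10.7 degrees, less where a joint would pass 70% of its speed; a pose out of reach is approached as far as the arm can. A call is refused whole if a number of a shift passes 0.0625 or a number of a turn 0.188, either way. A call with a gripper value outside its range is refused whole. "grip" is the closure in counts, from 0 (fully open) to 255 (shut), set as the call begins (left out, the last holds). The fingers move at their own pace and stop on an object; "squeeze" is the grip in N (left out, the last holds). Time passes only in rows, so rows that do not move let the fingers close. It gives the time, the measured TCP pose, the force, the opening and the grip force at its end, in the units of the state.
- manip.read_state(): the state, without advancing time (a new reading comes with each control period).
- manip.read_camera(name): name is "scene" or "top" or "wrist"; returns the picture (400x640x3 uint8, red, green, blue); there is no depth.
- manip.calibration(name): a dict with "fx", "fy", "cx", "cy" (pixels), "view" (4x4, takes a point from world to camera coordinates); the wrist camera has in their place "hand_eye" (4x4, takes a point from camera to tool coordinates, whose origin is the TCP and whose axes are the flange's). Camera axes: x right, y down, z forward; pixel columns grow to the right and rows downward; lengths in m; the calibration is good to about 2 mm. A picture is of the moment at which its call begins: read the wrist's pose just before it. calibration takes no time and is no camera call.
- manip.job_done(): hands the job in; it is judged then, once.
The state is a dict: "clock": time; "qpos": joint angles; "qvel": joint speeds; "joint_efforts": joint torques, N m; "eef_pos": TCP position; "tool_rot": TCP orientation; "wrist_force": force on the tool from outside, world axes, zero at the start; "wrist_torque": the same for the moment, N m; "grip_width": finger opening in m; "grip_force": force on a finger pad.
Only numpy, scipy, OpenCV 4.12 (cv2) and the standard library are available. Lean on these libraries where they do the work, as an engineer would, in place of code of your own. Each camera call takes 0.05 s, during which the arm holds its last target. There are 200 camera calls.

### The job

Get this laser marking station ready and start it: turn the rotary table (it has a red handle) until the open end of its T-slot lines up with the loading rail, then bring every blue work carrier to the ledge at the rail's open end and slide it along the rail until all of them are fully on the rotary table. Then turn the table on to the marking position, against its stop with the red handle on the side away from the guard rail, and lean the amber shield from its rack, long edge down, against the robot's side of the yellow guard rail, roughly centred, and let go of it. Only when all that is in place, press the green start button fully down and let it come up; leave the other things on the bench where they are.

Things in the scene. Friction and masses are not known exactly. Their poses are not given: they have to be found in the camera images.
- dial (a joint): Angle of the rotary table (rad), counter-clockwise from above positive, -0.5 to 1.571 (hard stop). 0 = its T-slot lines up with the loading rail, open end towards the rail; 1.571 = marking position, at the stop. It stays where it is left (0.3 N m of friction, about 3 N at the handle).
- dial_axis (a point): On the axis of the rotary table (steel disc, 150 mm diameter) at the floor of its T-slot; disc top 18.5 mm higher. Turns with the disc: +y along the slot to its open, chamfered end, z up. Opening between the lips 16 mm, channel below 37 mm wide, 11.5 mm high, lips 7 mm thick. The slot runs from the rim to a dark end stop at y = -59 mm: 134 mm, room for three carriers in line.
- dial_handle (a point): Middle of the gripping length of the table's red upright handle, a round post of 16 mm diameter on a lug, 105 mm from the axis on the side opposite the slot's open end (y = -105 mm in the frame of dial_axis), 39.5 mm above the slot floor. The post reaches 20 mm above this point and 25 mm below it.
- rail_mouth (a point): Centre line of the loading rail where its lips begin, at channel floor height (46 mm up). -y points along the rail to the rotary table: rail's end 180 mm away, disc 3 mm on, axis 258 mm. Rail 60 mm wide, top 18 mm above this point; channel 37 x 11 mm, lips 7 mm thick, 16 mm apart, mouth chamfered 6 mm a side. A flat ledge at floor height reaches 52 mm out to +y: set carriers down there, slide in.
- guard_mid (a point): Middle of the yellow guard rail: a fixed level bar, 12 mm thick, 230 mm long along its y, axis 85 mm above the bench, on posts 100 mm either side of the middle, 120 mm from the rotary table's axis. Its -x points to the robot's side, where the shield leans with its foot on the bench.
- shield_mid (a point): Centre of the amber acrylic laser shield, a slab 180 mm wide (its x), 10 mm thick (its y) and 160 mm high (its z), 0.35 kg. It starts upright in its rack, foot 10 mm above the bench; lift it straight up by the top edge.
- rack: Fixed storage rack of the shield: base 210 x 70 x 10 mm, its origin centred under it, with two pairs of cheeks reaching 50 mm above the bench (70 mm either side of the middle along x) that hold the shield in a 14 mm gap along x.
- start (a joint): Travel of the green spring start button (m): 0 up, 0.006 fully down, which takes 5 N. It counts as pressed beyond 0.004.
- start_top (a point): Centre of the top of the green start button, 30 mm diameter, on a grey box 45 mm high; pressed straight down.
- carrier_a_mid (a point): Centre of a blue work carrier, 0.22 kg, 61 mm tall; all alike, two or three present. Body 36 mm wide (its x, grip here) x 40 mm long (its y, it slides this way, either end first) x 40 mm high; below it a neck 13 mm wide, 14 mm high, and a smooth T-foot 34 mm wide, 40 mm long, 7 mm thick. In rail or table it stands on its foot, the lips between foot and body.
- carrier_b_mid (a point): Centre of a blue work carrier, 0.22 kg, 61 mm tall; all alike, two or three present. Body 36 mm wide (its x, grip here) x 40 mm long (its y, it slides this way, either end first) x 40 mm high; below it a neck 13 mm wide, 14 mm high, and a smooth T-foot 34 mm wide, 40 mm long, 7 mm thick. In rail or table it stands on its foot, the lips between foot and body.
- carrier_c_mid (a point): Centre of a blue work carrier, 0.22 kg, 61 mm tall; all alike, two or three present. Body 36 mm wide (its x, grip here) x 40 mm long (its y, it slides this way, either end first) x 40 mm high; below it a neck 13 mm wide, 14 mm high, and a smooth T-foot 34 mm wide, 40 mm long, 7 mm thick. In rail or table it stands on its foot, the lips between foot and body.
- cleaner: small cleaner bottle, 52 mm wide, 120 mm tall; not part of the job, to be left where it is. Origin at its underside
- screwdriver: screwdriver lying behind the rail; not part of the job, to be left where it is. Origin at its underside
- tape: yellow tape roll, 72 mm across, 16 mm high; not part of the job, to be left where it is. Origin at its underside
- mouse: black computer mouse; not part of the job, to be left where it is. Origin at its underside
- caliper: steel caliper, 170 mm long, lying flat; not part of the job, to be left where it is. Origin at its underside
- swab_jar: clear jar with white lid, 52 mm wide, 65 mm tall; not part of the job, to be left where it is. Origin at its underside
- gauge_block: steel gauge block 30 x 30 x 20 mm; not part of the job, to be left where it is. Origin at its underside
Not all that is in view belongs to the job. Leave any brown or turquoise look-alike of the part that bears carrier_c_mid alone.

How it is judged:
By the outcome, as a careful person would: the job done as asked, in the order asked, and still so for the second after the job is handed in, with the robot touching nothing.
Of carrier_a, carrier_b, carrier_c only 2 to 3 are there at a start; the rules pass over those that are not, and their reading is None.
At some moment in a run one of carrier_a, carrier_b, carrier_c may be knocked a few centimetres aside while the robot is not near it.
It also fails if it takes over 210 s, if anything falls off the work surface, if the arm or the gripper's body presses on something with over 40 N, if the wrist force passes 120 N, or if a joint passes its speed limit or range.

## Working session

There is one attempt and no reset: what is moved stays moved. The work goes in short steps, Python scripts to look and compute and a tool call to move; the robot and the scene stay as the last step left them, time stands still between calls to the robot, and variables do not carry over. Pictures are saved under pics/ and viewed, at most 14 in all, crops included, and the job is handed in when it is done.

Besides the shell and the picture viewer there is one more tool, called after "Emit:" by a JSON object that holds its "op" and its "data", one argument or row to a line. step_arm: Moves the arm, as the interface text tells. Its arguments: {"type":"object","properties":{"series":{"type":"array","items":{"type":"number"}},"grip":{"type":"number"},"squeeze":{"type":"number"}},"required":["series"]}

```bash
mkdir -p pics; python3 - <<'E'
from bench import manip
import cv2,numpy as np
np.set_printoptions(precision=4,suppress=True)
s=manip.read_state();print(s['clock'],s['eef_pos'],s['tool_rot'],s['grip_width'])
for n in('scene','top'):
    im=manip.read_camera(n);cv2.imwrite(f'pics/{n}0.png',im[:,:,::-1]);c=manip.calibration(n);print(n,c)
print(manip.calibration('wrist'))
E
```

```text
0.0 [ 0.245  -0.6284  0.2383] [[ 0.9317  0.3633 -0.0008]
 [ 0.3633 -0.9317  0.0016]
 [-0.0002 -0.0018 -1.    ]] 0.08535231613648293
scene {'fx': 371.2481176208249, 'fy': 371.2481176208249, 'cx': 319.15394326140205, 'cy': 200.75832817560098, 'view': array([[-0.6712,  0.7413,  0.002 ,  0.3201],
       [ 0.3977,  0.3624, -0.8429, -0.1589],
       [-0.6255, -0.565 , -0.5381,  1.5232],
       [ 0.    ,  0.    ,  0.    ,  1.    ]])}
top {'fx': 386.7936029903203, 'fy': 386.7936029903203, 'cx': 314.245823237892, 'cy': 201.35657075318235, 'view': array([[-0.0121, -0.9999, -0.0059,  0.0596],
       [-0.9948,  0.0127, -0.1014,  0.5658],
       [ 0.1015,  0.0046, -0.9948,  1.1415],
       [ 0.    ,  0.    ,  0.    ,  1.    ]])}
{'fx': 287.04374132843697, 'fy': 287.04374132843697, 'cx': 319.7502261286962, 'cy': 199.5285656453326, 'hand_eye': array([[ 0.0007, -0.9577, -0.2877,  0.0732],
       [ 1.    ,  0.0007,  0.0001,  0.0008],
       [ 0.0001, -0.2877,  0.9577, -0.1352],
       [ 0.    ,  0.    ,  0.    ,  1.    ]])}
```

View pics/top0.png

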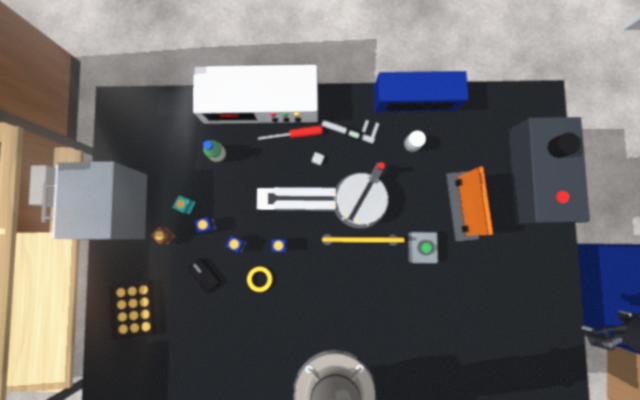

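View pics/scene0.png

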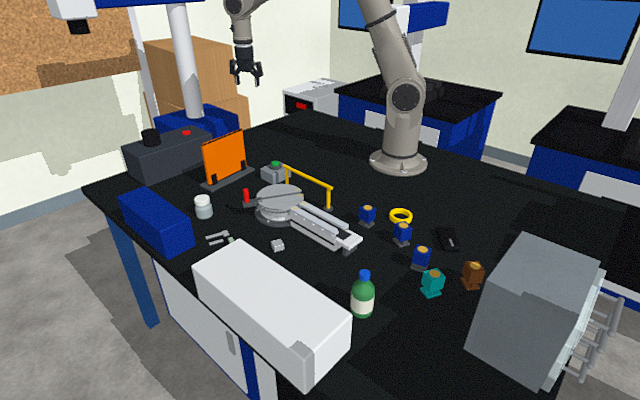

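The top view shows the disc at (362,200) with its slot pointing lower-left and the red handle at (380,166). The rail runs from (258,198) to (335,198). Three blue carriers stand at (204,225), (235,243) and (278,245), the guard runs (325,240) to (405,240), the button is at (426,247) and the shield at (475,200). The brown and turquoise look-alikes are at (162,235) and (183,204).

```bash
cat > h.py <<'E'
from bench import manip
import cv2,numpy as np
np.set_printoptions(precision=4,suppress=True)
def cam(n):
    c=manip.calibration(n)
    if n=='wrist':
        s=manip.read_state();T=np.eye(4);T[:3,:3]=s['tool_rot'];T[:3,3]=s['eef_pos'];M=T@c['hand_eye']
    else: M=np.linalg.inv(c['view'])
    return c,M
def ray(c,M,p,z):
    d=M[:3,:3]@np.array([(p[0]-c['cx'])/c['fx'],(p[1]-c['cy'])/c['fy'],1]);o=M[:3,3]
    return o+d*(z-o[2])/d[2]
def proj(c,M,P):
    q=np.linalg.inv(M)@np.append(P,1);return np.array([c['fx']*q[0]/q[2]+c['cx'],c['fy']*q[1]/q[2]+c['cy']])
def blobs(im,lo,hi,amin=15,roi=None):
    h=cv2.cvtColor(im,cv2.COLOR_RGB2HSV);m=cv2.inRange(h,np.array(lo),np.array(hi))
    if roi:
        k=np.zeros_like(m);k[roi[1]:roi[3],roi[0]:roi[2]]=255;m&=k
    cs,_=cv2.findContours(m,cv2.RETR_EXTERNAL,cv2.CHAIN_APPROX_NONE)
    return m,sorted([x for x in cs if cv2.contourArea(x)>=amin],key=cv2.contourArea,reverse=True)
def look(n,f=None):
    c,M=cam(n);im=manip.read_camera(n)
    if f: cv2.imwrite(f'pics/{f}.png',im[:,:,::-1])
    return im,c,M
E
python3 - <<'E'
from h import *
im=cv2.imread('pics/top0.png')[:,:,::-1].copy();c,M=cam('top')
def rep(name,lo,hi,z,roi,a=10,n=4):
    m,cs=blobs(im,lo,hi,a,roi)
    for k in cs[:n]:
        (u,v),wh,an=cv2.minAreaRect(k);b=cv2.boxPoints(((u,v),wh,an))
        print(name,(u,v),wh,an,'c',ray(c,M,(u,v),z)[:2],'box',[ray(c,M,p,z)[:2].round(3).tolist() for p in b])
rep('carrierdot',(10,60,120),(35,255,255),.061,(190,210,295,260),4)
rep('carrierblue',(110,120,50),(130,255,255),.04,(190,210,295,260))
rep('guard',(20,120,120),(35,255,255),.085,(310,225,420,255))
rep('button',(45,120,80),(80,255,255),.055,(400,230,445,270))
rep('shield',(5,150,120),(20,255,255),.16,(440,150,510,250))
rep('handle',(0,150,100),(8,255,255),.105,(365,155,395,185),4)
rep('handle2',(172,150,100),(180,255,255),.105,(365,155,395,185),4)
rep('rail',(0,0,170),(180,60,255),.064,(250,180,336,215))
rep('disc',(0,0,120),(180,60,255),.0645,(336,170,395,230))
cv2.imwrite('pics/topz.png',cv2.resize(im[140:280,180:500,::-1],None,fx=2.5,fy=2.5,interpolation=cv2.INTER_CUBIC))
E
```

```text
carrierdot (278.0, 245.0) (8.0, 8.0) 90.0 c [0.4369 0.1594] box [[0.449, 0.171], [0.448, 0.148], [0.425, 0.148], [0.425, 0.171]]
carrierdot (202.0, 224.0) (8.0, 8.0) 90.0 c [0.5007 0.3821] box [[0.513, 0.394], [0.512, 0.371], [0.489, 0.37], [0.489, 0.394]]
carrierdot (234.0, 244.0) (8.0, 8.0) 90.0 c [0.4413 0.2877] box [[0.453, 0.299], [0.453, 0.276], [0.43, 0.276], [0.43, 0.299]]
carrierblue (203.30003356933594, 224.4000244140625) (14.86270523071289, 18.024982452392578) 71.56505584716797 c [0.5005 0.3844] box [[0.513, 0.417], [0.53, 0.366], [0.488, 0.352], [0.471, 0.402]]
carrierblue (234.40003967285156, 243.70004272460938) (16.54690170288086, 15.205260276794434) 26.56505012512207 c [0.4421 0.291 ] box [[0.433, 0.323], [0.473, 0.303], [0.451, 0.259], [0.411, 0.279]]
carrierblue (278.0, 245.0) (14.0, 16.0) 90.0 c [0.4367 0.1615] box [[0.458, 0.185], [0.457, 0.138], [0.416, 0.138], [0.416, 0.185]]
guard (362.9999694824219, 239.5) (81.99998474121094, 4.999999046325684) -0.0 c [ 0.4498 -0.0853] box [[0.444, 0.032], [0.458, 0.031], [0.455, -0.202], [0.441, -0.202]]
button (426.0, 247.5) (9.0, 10.0) 90.0 c [ 0.4244 -0.272 ] box [[0.438, -0.258], [0.437, -0.287], [0.411, -0.286], [0.412, -0.257]]
shield (474.5900573730469, 201.62998962402344) (69.01361846923828, 27.29431915283203) 81.8698959350586 c [ 0.5469 -0.3775] box [[0.635, -0.333], [0.645, -0.406], [0.46, -0.422], [0.451, -0.349]]
handle (380.5000305175781, 166.00001525878906) (5.366562843322754, 7.602630138397217) 26.56505012512207 c [ 0.6577 -0.138 ] box [[0.651, -0.126], [0.671, -0.136], [0.664, -0.15], [0.644, -0.14]]
rail (296.0, 198.0) (22.0, 78.0) 90.0 c [0.5735 0.1059] box [[0.608, 0.221], [0.605, -0.009], [0.54, -0.008], [0.543, 0.22]]
disc (361.5, 199.0) (52.0, 51.0) 90.0 c [ 0.5681 -0.0863] box [[0.646, -0.013], [0.644, -0.163], [0.491, -0.159], [0.493, -0.01]]
```

View pics/topz.png

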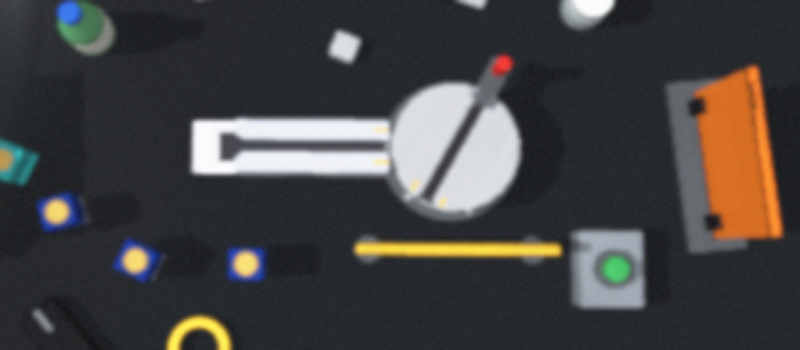

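The zoomed crop confirms the layout. The slot opens at lower left, which puts the dial at about +60°, and the handle tip is at (500,65) in the crop. Sizes and heights agree: disc 150 mm, handle radius 104 mm, guard 118 mm from the axis.

```bash
cat >> h.py <<'E'
from scipy.spatial.transform import Rotation as Ro
def down(yaw): # tool y at world angle yaw (deg), z down
    a=np.radians(yaw);y=np.array([np.cos(a),np.sin(a),0]);z=np.array([0,0,-1.]);return np.array([np.cross(y,z),y,z]).T
def plan(legs,p=None,R=None):
    "legs: (pos,R,n): constant row repeated n times"
    s=manip.read_state();p=np.array(s['eef_pos']) if p is None else p;R=np.array(s['tool_rot']) if R is None else R
    for P,Q,n in legs:
        P=np.array(P,float);Q=R if Q is None else Q
        w=Ro.from_matrix(R.T@Q).as_rotvec()/n;w=np.round(w,4);E=Ro.from_rotvec(w).as_matrix()
        A=np.zeros((3,3));K=R.copy()
        for i in range(n): A+=K;K=K@E
        t=np.linalg.solve(A,P-p).round(4)
        print(n,'x',t.tolist()+w.tolist(),'OVER' if abs(t).max()>.0625 or np.linalg.norm(t)>.0625 or np.linalg.norm(w)>.187 else '')
        K=R.copy();q=p.copy()
        for i in range(n): q=q+K@t;K=K@E
        p,R=q,K
    print('end',p);return p,R
E
python3 - <<'E'
from h import *
plan([((.60,-.17,.24),down(60),16)])
E
```

```text
16 x [0.0393, 0.0221, -0.0001, -0.0001, -0.0001, -0.1404] 
end [ 0.5995 -0.17    0.2399]
```

```bash
python3 - <<'E'
from h import *
plan([((.59,-.17,.24),None,11),((.60,-.17,.24),down(60),13)])
E
```

```text
11 x [0.0444, -0.0274, -0.0001, 0.0, 0.0, 0.0] 
13 x [0.0002, 0.0009, -0.0, -0.0001, -0.0001, -0.1728] 
end [ 0.6002 -0.1696  0.2399]
```

Emit:
{"op": "step_arm", "data": {
  "series": [0.0444,-0.0274,0,0,0,0,0.0444,-0.0274,0,0,0,0,0.0444,-0.0274,0,0,0,0,0.0444,-0.0274,0,0,0,0,0.0444,-0.0274,0,0,0,0,0.0444,-0.0274,0,0,0,0,0.0444,-0.0274,0,0,0,0,0.0444,-0.0274,0,0,0,0,0.0444,-0.0274,0,0,0,0,0.0444,-0.0274,0,0,0,0,0.0444,-0.0274,0,0,0,0,0,0,0,0,0,0],
  "grip": 60
}}

```text
clock: 1.6
eef_pos: [0.593, -0.1648, 0.2389]
tool_rot: [[0.929, 0.371, 0.001], [0.371, -0.929, 0.003], [0.002, -0.003, -1.0]]
wrist_force: [-0.7, -0.7, 0.4]
grip_width: 0.0656
grip_force: 0.0
```

Emit:
{"op": "step_arm", "data": {
  "series": [0,0,0,0,0,-0.173,0,0,0,0,0,-0.173,0,0,0,0,0,-0.173,0,0,0,0,0,-0.173,0,0,0,0,0,-0.173,0,0,0,0,0,-0.173,0,0,0,0,0,-0.173,0,0,0,0,0,-0.173,0,0,0,0,0,-0.173,0,0,0,0,0,-0.173,0,0,0,0,0,-0.173,0,0,0,0,0,-0.173,0,0,0,0,0,-0.173,0,0,0,0,0,0]
}}

```text
clock: 3.35
eef_pos: [0.59, -0.1718, 0.2388]
tool_rot: [[-0.866, 0.5, -0.001], [0.5, 0.866, 0.0], [0.001, -0.001, -1.0]]
wrist_force: [-0.0, -0.0, -0.8]
grip_width: 0.0652
grip_force: 0.0
```

```bash
python3 - <<'E'
from h import *
s=manip.read_state();print(s['clock'],s['qpos'],s['eef_pos'],s['grip_width'])
im,c,M=look('wrist','w1')
m,cs=blobs(im,(0,150,100),(8,255,255),8)
for k in cs[:4]:
    (u,v),wh,a=cv2.minAreaRect(k);print((u,v),wh,ray(c,M,(u,v),.095))
m,cs=blobs(im,(0,0,110),(180,60,255),800)
for k in cs[:4]:
    x,y,w,h=cv2.boundingRect(k);print(x,y,w,h,cv2.contourArea(k),cv2.minEnclosingCircle(k),ray(c,M,cv2.minEnclosingCircle(k)[0],.0645))
E
```

```text
3.35 [ 37.4001  25.8754 -36.2858  95.8433  16.7252  63.859   56.391 ] [ 0.59   -0.1718  0.2388] 0.06520458213004064
(559.2213134765625, 206.4344482421875) (21.94493865966797, 90.04712677001953) [0.7277 0.0305 0.095 ]
(377.3000183105469, 228.10000610351562) (28.174455642700195, 14.758047103881836) [ 0.6563 -0.1412  0.095 ]
307 0 333 220 26195.0 ((473.5, 73.0), 180.48348999023438) [0.5697 0.0157 0.0645]
528 189 112 198 14177.0 ((622.0823364257812, 287.2079772949219), 99.65457153320312) [0.8918 0.0852 0.0645]
113 36 113 109 6652.0 ((169.0, 92.5), 59.98551559448242) [ 0.4328 -0.2581  0.0645]
87 154 133 127 2668.5 ((150.8523712158203, 225.3751220703125), 77.75788879394531) [ 0.5366 -0.3672  0.0645]
```

View pics/w1.png

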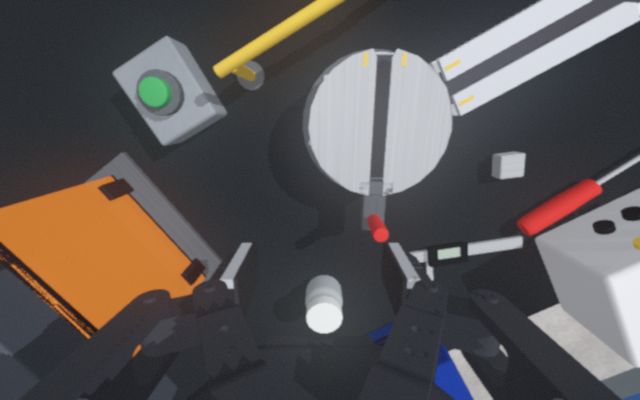

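The wrist view shows the disc centred near (380,122). The handle top is at (381,236) and its base at (374,217), the button at (155,92), and the slot end marks at (366,58) and (404,58).

```bash
python3 - <<'E'
from h import *
c,M=cam('wrist')
D=ray(c,M,(380,122),.0645);H=ray(c,M,(381,235),.1055);H2=ray(c,M,(374,219),.0645);print(D,H,H2,np.linalg.norm((H-D)[:2]),np.degrees(np.arctan2(*(H-D)[1::-1])))
o=ray(c,M,(385,58),.0645);print('slot open',o,'rail pts',[ray(c,M,p,.064)[:2] for p in[(434,68),(457,115),(583,0),(638,32)]])
p,R=plan([((H[0],H[1],.14),None,3),((H[0],H[1],.077),None,2)])
E
```

```text
[ 0.5658 -0.0856  0.0645] [ 0.6603 -0.1411  0.1055] [ 0.6587 -0.1399  0.0645] 0.10958080259258338 -30.39180775634058
slot open [ 0.5139 -0.0542  0.0645] rail pts [array([ 0.5463, -0.016 ]), array([ 0.5995, -0.0134]), array([0.5623, 0.1278]), array([0.6151, 0.1661])]
3 x [-0.0152, 0.0206, 0.0329, 0.0, 0.0, 0.0] 
2 x [0.0, -0.0001, 0.0316, 0.0, 0.0, 0.0] 
end [ 0.6603 -0.1412  0.0769]
```

Emit:
{"op": "step_arm", "data": {
  "series": [-0.0152,0.0206,0.0329,0,0,0,-0.0152,0.0206,0.0329,0,0,0,-0.0152,0.0206,0.0329,0,0,0,0,0,0,0,0,0,0,0,0.0316,0,0,0,0,0,0.0316,0,0,0,0,0,0,0,0,0,0,0,0,0,0,0]
}}

```text
clock: 4.4
eef_pos: [0.6619, -0.1403, 0.0794]
tool_rot: [[-0.867, 0.499, 0.002], [0.499, 0.867, -0.001], [-0.002, 0.001, -1.0]]
wrist_force: [1.0, -0.4, 0.7]
grip_width: 0.0652
grip_force: 0.0
```

Emit:
{"op": "step_arm", "data": {
  "series": [0,0,0,0,0,0,0,0,0,0,0,0,0,0,0,0,0,0,0,0,0,0,0,0,0,0,0,0,0,0,0,0,0,0,0,0],
  "grip": 255,
  "squeeze": 30
}}

```text
clock: 5.15
eef_pos: [0.6614, -0.1402, 0.0783]
tool_rot: [[-0.867, 0.498, 0.001], [0.498, 0.867, -0.001], [-0.001, -0.0, -1.0]]
wrist_force: [-1.9, -2.2, 4.8]
grip_width: 0.0151
grip_force: 29.2
```

```bash
python3 - <<'E'
from h import *
s=manip.read_state();p=s['eef_pos'];print(p,s['wrist_force'])
C=np.array([.567,-.086]);H=C+.105*np.array([np.cos(np.radians(-30.2)),np.sin(np.radians(-30.2))]);print(H)
# arc -60.2deg about C, tool follows
d=p[:2]-C;a=np.radians(-59.8);e=np.array([d[0]*np.cos(a)-d[1]*np.sin(a),d[0]*np.sin(a)+d[1]*np.cos(a)])
plan([((*(C+e),p[2]),down(60-59.8),12)])
E
```

```text
[ 0.6614 -0.1402  0.0783] [-1.9388 -2.1549  4.8374]
[ 0.6577 -0.1388]
12 x [0.0004, -0.0095, 0.0, 0.0, 0.0001, 0.0872] 
end [ 0.5672 -0.1951  0.0783]
```

Emit:
{"op": "step_arm", "data": {
  "series": [0.0004,-0.0095,0,0,0,0.0872,0.0004,-0.0095,0,0,0,0.0872,0.0004,-0.0095,0,0,0,0.0872,0.0004,-0.0095,0,0,0,0.0872,0.0004,-0.0095,0,0,0,0.0872,0.0004,-0.0095,0,0,0,0.0872,0.0004,-0.0095,0,0,0,0.0872,0.0004,-0.0095,0,0,0,0.0872,0.0004,-0.0095,0,0,0,0.0872,0.0004,-0.0095,0,0,0,0.0872,0.0004,-0.0095,0,0,0,0.0872,0.0004,-0.0095,0,0,0,0.0872,0,0,0,0,0,0,0,0,0,0,0,0]
}}

```text
clock: 6.9
eef_pos: [0.5678, -0.1934, 0.0782]
tool_rot: [[-0.006, 1.0, 0.001], [1.0, 0.006, 0.001], [0.001, 0.001, -1.0]]
wrist_force: [-0.8, 4.9, 7.0]
grip_width: 0.0152
grip_force: 30.5
```

```bash
python3 - <<'E'
from h import *
im,c,M=look('wrist','w2');s=manip.read_state();print(s['eef_pos'],s['wrist_force'],s['qpos'])
im,c,M=look('top','t2')
z=cv2.resize(im[170:230,250:400,::-1],None,fx=5,fy=5,interpolation=cv2.INTER_CUBIC);w=cv2.imread('pics/w2.png')
cv2.imwrite('pics/c2.png',np.vstack([z,cv2.resize(w,(480,300)) if 0 else cv2.copyMakeBorder(cv2.resize(w,(480,300)),0,0,0,270,0)]))
E
```

```text
[ 0.5678 -0.1935  0.0782] [-0.8665  4.0569  7.6353] [ 26.4837  32.5098 -17.9852 105.9136  13.812   43.6561   1.4487]
```

View pics/c2.png

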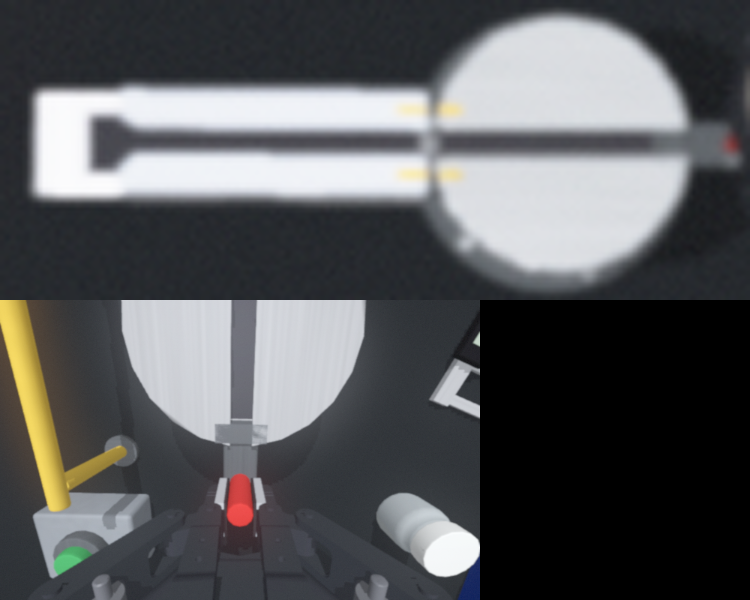

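The crop shows the disc slot lined up with the rail gap. The yellow index marks on rail and disc match at rows 110 and 175.

```bash
python3 - <<'E'
from h import *
im=cv2.imread('pics/t2.png');c,M=cam('top');g=cv2.cvtColor(im,cv2.COLOR_BGR2GRAY).astype(float)
def fit(u0,u1,z):
    P=[]
    for u in range(u0,u1):
        col=255-g[194:204,u];col=np.clip(col-60,0,None);col-=0
        v=(col*np.arange(194,204)).sum()/col.sum();P.append(ray(c,M,(u,v),z)[:2])
    P=np.array(P);k=np.polyfit(P[:,1],P[:,0],1);r=P[:,0]-np.polyval(k,P[:,1]);return k,r.std(),P[[0,-1]]
for a in((278,332),(342,378)): print(fit(*a,.060))
E
```

```text
(array([0.02  , 0.5726]), np.float64(0.00013795562801189378), array([[0.5759, 0.1592],
       [0.5728, 0.0029]]))
(array([0.0131, 0.5721]), np.float64(4.467948033296908e-05), array([[ 0.5718, -0.0295],
       [ 0.5704, -0.1325]]))
```

Emit:
{"op": "step_arm", "data": {
  "series": [0,0,0,0,0,0,0,0,0,0,0,0,0,0,-0.02,0,0,0,0,0,-0.045,0,0,0,0,0,-0.06,0,0,0,0.05,-0.01,-0.02,0,0,0,0.058,-0.014,0,0,0,0,0.058,-0.014,0,0,0,0,0.058,-0.014,0,0,0,0,0.058,-0.014,0,0,0,0,0.058,-0.014,0,0,0,0,0.058,-0.014,0,0,0,0,0.058,-0.014,0,0,0,0,0,0,0,0,0,0],
  "grip": 40
}}

```text
clock: 8.75
eef_pos: [0.4551, 0.2666, 0.2242]
tool_rot: [[-0.013, 1.0, 0.001], [1.0, 0.013, 0.003], [0.003, 0.001, -1.0]]
wrist_force: [0.4, -1.1, 0.7]
grip_width: 0.0719
grip_force: 0.0
```

```bash
python3 - <<'E'
from h import *
im,c,M=look('wrist','w3');s=manip.read_state();print(s['eef_pos'],s['qpos'],s['clock'])
m,cs=blobs(im,(110,120,50),(130,255,255),150)
for k in cs[:6]:
    r=cv2.minAreaRect(k);print(r,cv2.contourArea(k),ray(c,M,r[0],.05)[:2])
m,cs=blobs(im,(10,60,120),(35,255,255),60)
for k in cs[:6]:
    r=cv2.minAreaRect(k);print('dot',r,cv2.contourArea(k),ray(c,M,r[0],.061)[:2])
E
```

```text
[0.4564 0.2633 0.2237] [ -8.7155  17.541  -33.5782 108.5417  11.4416  57.1435 -46.794 ] 8.8
((365.6679382324219, 70.69970703125), (46.16895294189453, 41.89044189453125), 76.50426483154297) 1728.0 [0.4997 0.3809]
((307.3000183105469, 163.9000244140625), (34.435447692871094, 39.80200958251953), 26.56505012512207) 1297.5 [0.4418 0.287 ]
((302.1776123046875, 267.2703857421875), (31.10761070251465, 43.52211380004883), 2.726310968399048) 1244.0 [0.4358 0.1611]
dot ((225.5, 209.0), (61.0, 58.0), 0.0) 2753.5 [0.3528 0.2379]
dot ((367.2500305175781, 70.75000762939453), (26.870054244995117, 27.577163696289062), 45.0) 576.5 [0.4996 0.3794]
dot ((306.5, 166.5), (23.0, 23.0), 90.0) 433.5 [0.4415 0.2861]
dot ((301.5, 275.5), (19.0, 21.0), 90.0) 312.5 [0.4356 0.1565]
dot ((632.0, 337.5), (15.0, 14.0), 90.0) 170.5 [0.8537 0.0733]
dot ((440.0, 3.5), (7.0, 22.0), 90.0) 99.5 [0.5619 0.4361]
```

View pics/w3.png

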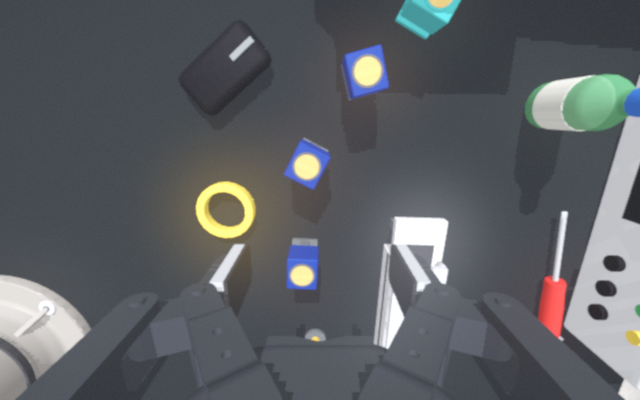

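The wrist view shows the carriers at (366,71), (307,164) and (302,267). Their feet show as grey strips, the tape is at (225,209) and the rail mouth at (418,235). I'll zoom in to read which way each carrier points.

```bash
python3 - <<'E'
import cv2,numpy as np
w=cv2.imread('pics/w3.png');s=cv2.imread('pics/scene0.png')
f=lambda i,u,v,r=32:cv2.resize(i[v-r:v+r,u-r:u+r],(260,260),interpolation=cv2.INTER_CUBIC)
cv2.imwrite('pics/c3.png',np.vstack([np.hstack([f(w,366,71),f(w,307,164),f(w,302,262)]),np.hstack([f(s,421,257,20),f(s,403,234,20),f(s,367,215,20)])]))
E
```

```text
(no output)
```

View pics/c3.png

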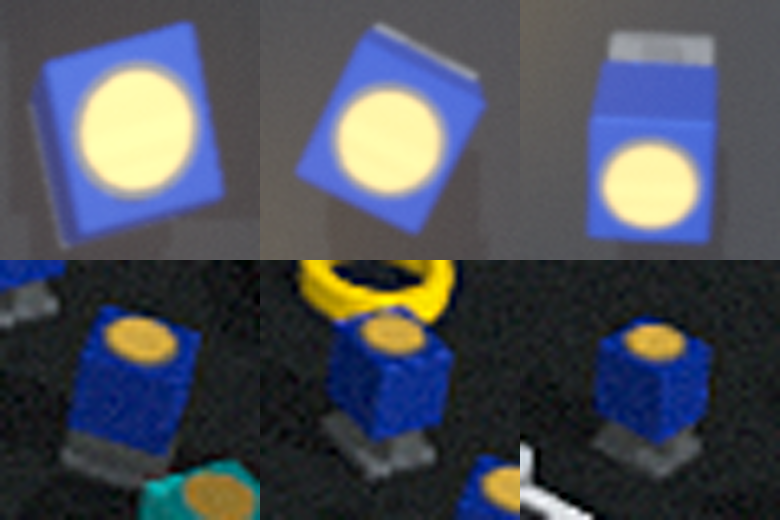

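In the zoom, C (right) shows its T end face towards +y, so its grip yaw is about -2°. B (middle) has its grip edge at about -27°, and A (left) at about +13°. I'll check the rail line with a quick wrist view.

Emit:
{"op": "step_arm", "data": {
  "series": [0.01,0.058,0.0,0,0,0,0.01,0.058,0.0,0,0,0,0,0,0,0,0,0,0,0,0,0,0,0,0,0,0,0,0,0]
}}

```text
clock: 9.43
eef_pos: [0.5723, 0.2807, 0.2229]
tool_rot: [[-0.004, 1.0, 0.0], [1.0, 0.004, -0.001], [-0.001, 0.0, -1.0]]
wrist_force: [-0.5, 0.2, -0.1]
grip_width: 0.0722
grip_force: 0.0
```

```bash
python3 - <<'E'
from h import *
im,c,M=look('wrist','w4');s=manip.read_state();print(s['eef_pos'],s['qvel'].max() if hasattr(s['qvel'],'max') else max(s['qvel']))
cv2.imwrite('pics/w4c.png',cv2.resize(im[150:350,220:420,::-1],(600,600),interpolation=cv2.INTER_CUBIC))
E
```

```text
[0.5724 0.2809 0.223 ] 0.16764381104559756
```

View pics/w4c.png

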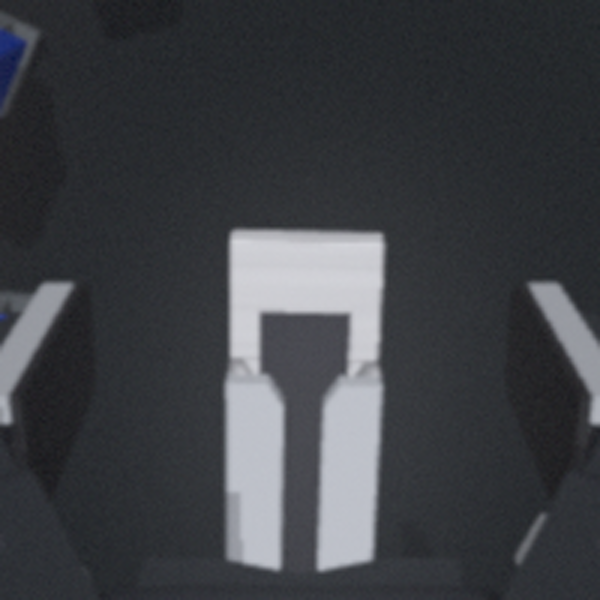

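The crop shows the rail mouth. The ledge end is at rows 232-240 (columns 230-384), the lip start at row 378 (columns 226-383), and the gap is centred near column 302.

```bash
python3 - <<'E'
from h import *
c,M=cam('wrist')
r=lambda x,y,z:ray(c,M,(220+x/3,150+y/3),z)[:2]
for x,y,z in((230,238,.046),(384,238,.046),(226,380,.064),(383,380,.064),(284,450,.064),(321,450,.064),(282,565,.064),(318,565,.064)):print(x,y,r(x,y,z))
R=down(-2)
plan([((.436,.158,.223),R,4),((.436,.158,.035),None,5)])
E
```

```text
230 238 [0.546 0.223]
384 238 [0.6061 0.2232]
226 380 [0.5448 0.1711]
383 380 [0.6058 0.1714]
284 450 [0.5673 0.1395]
321 450 [0.5821 0.1396]
282 565 [0.5665 0.0835]
318 565 [0.5815 0.0836]
4 x [-0.0311, -0.0338, 0.0, 0.0001, 0.0001, 0.0097] 
5 x [0.0, 0.0, 0.0376, 0.0, 0.0, 0.0] 
end [0.4359 0.1579 0.035 ]
```

Emit:
{"op": "step_arm", "data": {
  "series": [-0.0311,-0.0338,0,0,0,0.0097,-0.0311,-0.0338,0,0,0,0.0097,-0.0311,-0.0338,0,0,0,0.0097,-0.0311,-0.0338,0,0,0,0.0097,0,0,0.0376,0,0,0,0,0,0.0376,0,0,0,0,0,0.0376,0,0,0,0,0,0.0376,0,0,0,0,0,0.0376,0,0,0,0,0,0,0,0,0,0,0,0,0,0,0]
}}

```text
clock: 10.85
eef_pos: [0.4371, 0.1589, 0.0357]
tool_rot: [[0.035, 0.999, 0.001], [0.999, -0.035, 0.0], [0.0, 0.001, -1.0]]
wrist_force: [0.0, 0.2, -0.5]
grip_width: 0.0719
grip_force: 0.0
```

Emit:
{"op": "step_arm", "data": {
  "series": [0,0,0,0,0,0,0,0,0,0,0,0,0,0,0,0,0,0,0,0,0,0,0,0,0,0,0,0,0,0],
  "grip": 255,
  "squeeze": 40
}}

```text
clock: 11.48
eef_pos: [0.4374, 0.1586, 0.0356]
tool_rot: [[0.036, 0.999, 0.002], [0.999, -0.036, 0.0], [0.0, 0.002, -1.0]]
wrist_force: [-0.7, 0.2, 8.7]
grip_width: 0.0357
grip_force: 40.0
```

```bash
python3 - <<'E'
from h import *
s=manip.read_state();p=s['eef_pos'];print(p)
xr=lambda y:.5727+.0155*y
R=down(-.9)
plan([((p[0],p[1],.135),None,2),((xr(.198),.198,.135),R,4),((xr(.198),.198,.083),R,3)])
E
```

```text
[0.4374 0.1586 0.0356]
2 x [0.0, 0.0001, -0.0497, 0.0, 0.0, 0.0] 
4 x [0.0108, 0.0343, 0.0, 0.0005, -0.0001, -0.005] 
3 x [0.0, -0.0, 0.0174, -0.0, 0.0001, 0.0001] 
end [0.5758 0.1979 0.083 ]
```

Emit:
{"op": "step_arm", "data": {
  "series": [0,0,-0.0497,0,0,0,0,0,-0.0497,0,0,0,0.0108,0.0343,0,0,0,-0.005,0.0108,0.0343,0,0,0,-0.005,0.0108,0.0343,0,0,0,-0.005,0.0108,0.0343,0,0,0,-0.005,0,0,0,0,0,0,0,0,0.0174,0,0,0,0,0,0.0174,0,0,0,0,0,0.0174,0,0,0,0,0,0,0,0,0,0,0,0,0,0,0]
}}

```text
clock: 12.98
eef_pos: [0.5744, 0.1976, 0.0807]
tool_rot: [[0.015, 1.0, -0.001], [1.0, -0.015, -0.0], [-0.001, -0.001, -1.0]]
wrist_force: [-0.1, 0.1, -2.3]
grip_width: 0.0356
grip_force: 45.2
```

```bash
python3 - <<'E'
from h import *
im,c,M=look('wrist','w5');s=manip.read_state();print(s['eef_pos'],s['wrist_force'])
cv2.imwrite('pics/w5c.png',cv2.resize(im[120:370,170:470,::-1],(720,600),interpolation=cv2.INTER_CUBIC))
xr=lambda y:.5727+.0155*y
plan([((xr(.198),.198,.0818),down(-.9),1),((xr(.14),.14,.0818),down(-.9),6)])
E
```

```text
[0.5746 0.1976 0.0809] [-0.3665  0.322  -3.748 ]
1 x [0.0004, 0.0012, -0.0009, -0.0008, 0.0004, 0.0006] 
6 x [-0.0097, 0.0, 0.0, -0.0, -0.0, -0.0] 
end [0.5749 0.1398 0.0818]
```

View pics/w5c.png

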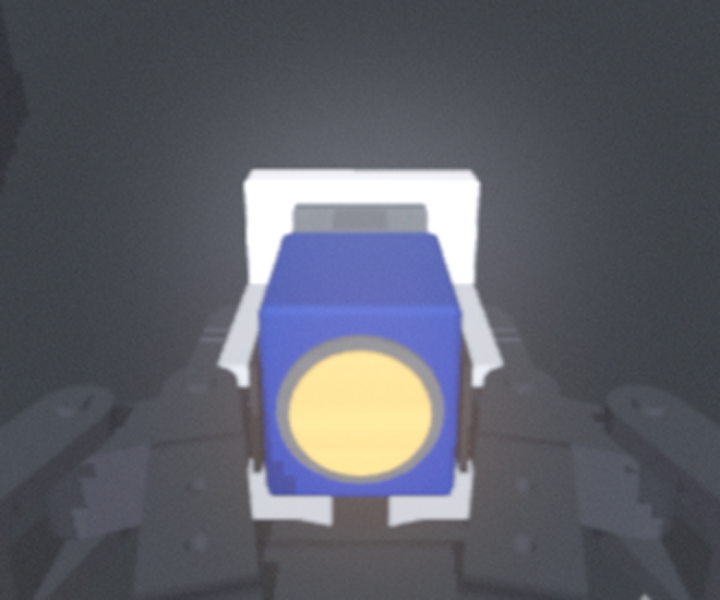

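The crop shows the carrier on the ledge. The foot centre (360), mouth gap centre (360) and ledge centre (362) all agree, so it can slide in.

Emit:
{"op": "step_arm", "data": {
  "series": [0,0.0004,-0.0004,0,0,0,-0.01,0,0,0,0,0,-0.01,0,0,0,0,0,-0.01,0,0,0,0,0,-0.01,0,0,0,0,0,-0.01,0,0,0,0,0,-0.01,0,0,0,0,0]
}}

```text
clock: 13.9
eef_pos: [0.5745, 0.1371, 0.082]
tool_rot: [[0.015, 1.0, 0.0], [1.0, -0.015, -0.0], [-0.0, 0.0, -1.0]]
wrist_force: [0.1, -0.0, -3.0]
grip_width: 0.0355
grip_force: 45.2
```

Emit:
{"op": "step_arm", "data": {
  "series": [-0.015,0,0,0,0,0,-0.015,0,0,0,0,0,-0.015,0,0,0,0,0,-0.015,0,0,0,0,0,-0.015,0,0,0,0,0,-0.015,0,0,0,0,0,-0.015,0,0,0,0,0,-0.01,0,0,0,0,0,-0.008,0,0,0,0,0,-0.008,0,0,0,0,0,-0.008,0,0,0,0,0]
}}

```text
clock: 15.28
eef_pos: [0.5724, -0.0013, 0.082]
tool_rot: [[0.015, 1.0, 0.0], [1.0, -0.015, 0.0], [0.0, 0.0, -1.0]]
wrist_force: [-2.8, 1.8, -3.0]
grip_width: 0.0352
grip_force: 45.2
```

Emit:
{"op": "step_arm", "data": {
  "series": [-0.01,0,0,0,0,0,-0.01,0,0,0,0,0,-0.01,0,0,0,0,0,-0.014,0,0,0,0,0,-0.014,0,0,0,0,0,-0.014,0,0,0,0,0,-0.014,0,0,0,0,0,-0.014,0,0,0,0,0,-0.014,0,0,0,0,0,-0.006,0,0,0,0,0,-0.004,0,0,0,0,0,0,0,0,0,0,0]
}}

```text
clock: 16.77
eef_pos: [0.5703, -0.1256, 0.0819]
tool_rot: [[0.015, 1.0, -0.0], [1.0, -0.015, -0.001], [-0.001, -0.0, -1.0]]
wrist_force: [-3.9, -0.5, -2.9]
grip_width: 0.0354
grip_force: 45.2
```

```bash
python3 - <<'E'
from h import *
s=manip.read_state();p=s['eef_pos']
plan([((p[0],p[1],.2),None,3),((.455,.255,.2),down(-27),9)])
E
```

```text
3 x [-0.0, -0.0, -0.0394, 0.0, 0.0, 0.0] 
9 x [0.0388, -0.0218, 0.0, -0.0, 0.0001, 0.0507] 
end [0.4553 0.2546 0.2001]
```

Emit:
{"op": "step_arm", "data": {
  "series": [0,0,0,0,0,0,0,0,0,0,0,0,0,0,0,0,0,0,0,0,-0.02,0,0,0,0,0,-0.045,0,0,0,0,0,-0.053,0,0,0],
  "grip": 40
}}

```text
clock: 17.52
eef_pos: [0.5703, -0.1249, 0.2021]
tool_rot: [[0.015, 1.0, -0.0], [1.0, -0.015, 0.0], [0.0, -0.0, -1.0]]
wrist_force: [1.5, -0.7, 0.6]
grip_width: 0.0722
grip_force: 0.0
```

Emit:
{"op": "step_arm", "data": {
  "series": [0.0388,-0.0218,0,0,0,0.0507,0.0388,-0.0218,0,0,0,0.0507,0.0388,-0.0218,0,0,0,0.0507,0.0388,-0.0218,0,0,0,0.0507,0.0388,-0.0218,0,0,0,0.0507,0.0388,-0.0218,0,0,0,0.0507,0.0388,-0.0218,0,0,0,0.0507,0.0388,-0.0218,0,0,0,0.0507,0.0388,-0.0218,0,0,0,0.0507,0,0,0,0,0,0,0,0,0,0,0,0]
}}

```text
clock: 18.9
eef_pos: [0.4557, 0.2547, 0.2008]
tool_rot: [[0.454, 0.891, 0.001], [0.891, -0.454, -0.0], [0.0, 0.001, -1.0]]
wrist_force: [-1.3, -0.4, 0.9]
grip_width: 0.072
grip_force: 0.0
```

```bash
cat >> h.py <<'E'
def carriers(f):
    im,c,M=look('wrist',f);print(manip.read_state()['eef_pos'],manip.read_state()['clock'])
    m,bl=blobs(im,(110,120,50),(130,255,255),300)
    m,cs=blobs(im,(10,60,120),(35,255,255),100)
    for k in cs[:8]:
        r=cv2.minAreaRect(k);P=ray(c,M,r[0],.061)
        for b in bl:
            if cv2.pointPolygonTest(cv2.convexHull(b),r[0],False)>0:
                q=cv2.boxPoints(cv2.minAreaRect(b));W=[ray(c,M,x,.061)[:2] for x in q]
                e=[W[1]-W[0],W[2]-W[1]];print('dot',r[0],P[:2],[(np.degrees(np.arctan2(x[1],x[0])).round(1),np.linalg.norm(x).round(4)) for x in e])
E
python3 -c "
from h import *
carriers('w6')
plan([((.4415,.2865,.12),down(-27),3),((.4415,.2865,.035),None,3)])"
```

```text
[0.4559 0.2539 0.2006] 18.95
dot (298.5, 42.0) [0.4996 0.3798] [(np.float64(9.3), np.float64(0.0359)), (np.float64(-73.0), np.float64(0.0427))]
dot (291.0, 168.5) [0.4413 0.2861] [(np.float64(-26.9), np.float64(0.0359)), (np.float64(-117.5), np.float64(0.0419))]
3 x [0.0075, -0.0092, 0.0268, 0.0003, 0.0001, -0.0004] 
3 x [-0.0, -0.0, 0.0284, 0.0, 0.0, 0.0] 
end [0.4415 0.2865 0.0349]
```

Emit:
{"op": "step_arm", "data": {
  "series": [0.0075,-0.0092,0.0268,0,0,0,0.0075,-0.0092,0.0268,0,0,0,0.0075,-0.0092,0.0268,0,0,0,0,0,0.0284,0,0,0,0,0,0.0284,0,0,0,0,0,0.0284,0,0,0,0,0,0,0,0,0,0,0,0,0,0,0]
}}

```text
clock: 19.95
eef_pos: [0.442, 0.2872, 0.0354]
tool_rot: [[0.455, 0.89, 0.001], [0.89, -0.455, 0.0], [0.001, 0.001, -1.0]]
wrist_force: [-0.3, -0.7, 1.0]
grip_width: 0.0719
grip_force: 0.0
```

Emit:
{"op": "step_arm", "data": {
  "series": [0,0,0,0,0,0,0,0,0,0,0,0,0,0,0,0,0,0,0,0,0,0,0,0,0,0,0,0,0,0],
  "grip": 255,
  "squeeze": 40
}}

```text
clock: 20.58
eef_pos: [0.4418, 0.2879, 0.0354]
tool_rot: [[0.454, 0.891, 0.002], [0.891, -0.454, 0.001], [0.001, 0.001, -1.0]]
wrist_force: [-0.5, 0.1, 7.5]
grip_width: 0.0356
grip_force: 40.7
```

```bash
python3 - <<'E'
from h import *
s=manip.read_state();p=s['eef_pos'];print(p)
R=down(-.9);x=.5745
plan([((p[0],p[1],.135),None,2),((x,.199,.135),R,5),((x,.199,.084),R,3)])
E
```

```text
[0.4418 0.2879 0.0354]
2 x [0.0001, 0.0001, -0.0498, 0.0, 0.0, 0.0] 
5 x [-0.0096, 0.0307, 0.0, 0.0003, -0.0002, -0.0912] 
3 x [0.0, 0.0001, 0.017, -0.0, 0.0, 0.0] 
end [0.5745 0.1989 0.0841]
```

Emit:
{"op": "step_arm", "data": {
  "series": [0,0,-0.0498,0,0,0,0,0,-0.0498,0,0,0,-0.0096,0.0307,0,0,0,-0.0912,-0.0096,0.0307,0,0,0,-0.0912,-0.0096,0.0307,0,0,0,-0.0912,-0.0096,0.0307,0,0,0,-0.0912,-0.0096,0.0307,0,0,0,-0.0912,0,0,0,0,0,0,0,0,0.017,0,0,0,0,0,0.017,0,0,0,0,0,0.0172,0,0,0,0,0,0,0,0,0,0,0,0,0,0,0]
}}

```text
clock: 22.2
eef_pos: [0.5729, 0.1987, 0.0821]
tool_rot: [[0.015, 1.0, -0.001], [1.0, -0.015, -0.0], [-0.0, -0.001, -1.0]]
wrist_force: [0.5, 0.2, -2.1]
grip_width: 0.0357
grip_force: 43.4
```

```bash
python3 - <<'E'
from h import *
im,c,M=look('wrist','w7');s=manip.read_state();p=s['eef_pos'];print(p,s['wrist_force'],s['tool_rot'][:2,1])
# foot vs ledge columns
h=cv2.cvtColor(im,cv2.COLOR_RGB2GRAY);print('ledge',[ (np.where(h[v,200:440]>190)[0][[0,-1]]+200) for v in(196,200)])
m,cs=blobs(im,(10,60,120),(35,255,255),100);print([cv2.minAreaRect(k)[0] for k in cs[:2]])
E
```

```text
[0.5731 0.1986 0.0823] [-0.225   0.0796 -2.9186] [ 0.9999 -0.0151]
ledge [array([275, 371]), array([274, 371])]
[(31.0, 182.5), (319.5, 292.5)]
```

Emit:
{"op": "step_arm", "data": {
  "series": [0,0.0014,0.0003,0,0,0,-0.01,0,0,0,0,0,-0.01,0,0,0,0,0,-0.01,0,0,0,0,0,-0.01,0,0,0,0,0,-0.01,0,0,0,0,0,-0.01,0,0,0,0,0,-0.015,0,0,0,0,0,-0.015,0,0,0,0,0,-0.015,0,0,0,0,0,-0.015,0,0,0,0,0,-0.015,0,0,0,0,0,-0.015,0,0,0,0,0,-0.015,0,0,0,0,0,-0.01,0,0,0,0,0]
}}

```text
clock: 24.12
eef_pos: [0.5721, 0.0222, 0.0825]
tool_rot: [[0.016, 1.0, -0.0], [1.0, -0.016, -0.0], [-0.0, -0.0, -1.0]]
wrist_force: [0.3, 0.2, -1.6]
grip_width: 0.0353
grip_force: 43.4
```

Emit:
{"op": "step_arm", "data": {
  "series": [-0.008,0,0,0,0,0,-0.008,0,0,0,0,0,-0.008,0,0,0,0,0,-0.008,0,0,0,0,0,-0.008,0,0,0,0,0,-0.012,0,0,0,0,0,-0.012,0,0,0,0,0,-0.012,0,0,0,0,0,-0.012,0,0,0,0,0,-0.012,0,0,0,0,0,-0.004,0,0,0,0,0,-0.0005,0,0,0,0,0,0,0,0,0,0,0]
}}

```text
clock: 25.75
eef_pos: [0.5706, -0.0804, 0.0826]
tool_rot: [[0.015, 1.0, 0.0], [1.0, -0.015, 0.0], [0.0, 0.0, -1.0]]
wrist_force: [0.2, -1.7, -2.9]
grip_width: 0.0353
grip_force: 43.4
```

Emit:
{"op": "step_arm", "data": {
  "series": [0,0,0,0,0,0,0,0,0,0,0,0,0,0,0,0,0,0,0,0,-0.02,0,0,0,0,0,-0.045,0,0,0,0,0,-0.053,0,0,0],
  "grip": 40
}}

```text
clock: 26.5
eef_pos: [0.5701, -0.0808, 0.2026]
tool_rot: [[0.015, 1.0, -0.001], [1.0, -0.015, 0.0], [0.0, -0.001, -1.0]]
wrist_force: [0.3, -1.2, 0.7]
grip_width: 0.0719
grip_force: 0.0
```

```bash
python3 - <<'E'
from h import *
s=manip.read_state();p=s['eef_pos']
plan([((.49,.33,.2),down(13),8)])
E
```

```text
8 x [0.0522, -0.0053, 0.0003, -0.0001, -0.0001, -0.0302] 
end [0.4903 0.3303 0.2002]
```

Emit:
{"op": "step_arm", "data": {
  "series": [0.0522,-0.0053,0,0,0,-0.0302,0.0522,-0.0053,0,0,0,-0.0302,0.0522,-0.0053,0,0,0,-0.0302,0.0522,-0.0053,0,0,0,-0.0302,0.0522,-0.0053,0,0,0,-0.0302,0.0522,-0.0053,0,0,0,-0.0302,0.0522,-0.0053,0,0,0,-0.0302,0.0522,-0.0053,0,0,0,-0.0302,0,0,0,0,0,0,0,0,0,0,0,0]
}}

```text
clock: 27.75
eef_pos: [0.4911, 0.3299, 0.2014]
tool_rot: [[-0.224, 0.975, 0.001], [0.975, 0.224, -0.0], [-0.0, 0.001, -1.0]]
wrist_force: [0.0, 0.8, 0.3]
grip_width: 0.0723
grip_force: 0.0
```

```bash
python3 -c "
from h import *
carriers('w8')
plan([((.4998,.3800,.12),down(13),3),((.4998,.3800,.035),None,3)])"
```

```text
[0.4916 0.3289 0.2011] 27.8
dot (340.0, 142.5) [0.4997 0.379 ] [(np.float64(15.5), np.float64(0.0355)), (np.float64(-72.1), np.float64(0.0402))]
3 x [0.016, 0.0064, 0.027, 0.0002, 0.0003, -0.0008] 
3 x [0.0, 0.0, 0.0283, 0.0, 0.0, 0.0] 
end [0.4997 0.3799 0.0351]
```

Emit:
{"op": "step_arm", "data": {
  "series": [0.016,0.0064,0.027,0,0,-0.011,0.016,0.0064,0.027,0,0,-0.011,0.016,0.0064,0.027,0,0,-0.011,0,0,0,0,0,0,0,0,0.0283,0,0,0,0,0,0.0283,0,0,0,0,0,0.0283,0,0,0,0,0,0,0,0,0,0,0,0,0,0,0],
  "grip": 85
}}

```text
clock: 28.92
eef_pos: [0.4995, 0.3812, 0.0364]
tool_rot: [[-0.255, 0.967, 0.002], [0.967, 0.255, 0.001], [0.001, 0.002, -1.0]]
wrist_force: [0.6, 0.7, 0.2]
grip_width: 0.0567
grip_force: 0.0
```

Emit:
{"op": "step_arm", "data": {
  "series": [0,0,0,0,0,0,0,0,0,0,0,0,0,0,0,0,0,0,0,0,0,0,0,0,0,0,0,0,0,0],
  "grip": 255,
  "squeeze": 40
}}

```text
clock: 29.55
eef_pos: [0.4992, 0.3819, 0.0364]
tool_rot: [[-0.256, 0.967, 0.002], [0.967, 0.256, 0.001], [0.0, 0.002, -1.0]]
wrist_force: [0.0, -2.1, 6.8]
grip_width: 0.0353
grip_force: 41.3
```

```bash
python3 - <<'E'
from h import *
s=manip.read_state();p=s['eef_pos'];print(p)
R=down(-.9);x=.5755
plan([((p[0],p[1],.135),None,2),((x,.199,.135),R,5),((x,.199,.0832),R,3)])
E
```

```text
[0.4992 0.3819 0.0364]
2 x [0.0, 0.0001, -0.0493, 0.0, 0.0, 0.0] 
5 x [-0.0385, 0.0097, -0.0, 0.0005, -0.0002, 0.0549] 
3 x [-0.0001, 0.0, 0.0173, -0.0, 0.0001, -0.0] 
end [0.5755 0.1989 0.0831]
```

Emit:
{"op": "step_arm", "data": {
  "series": [0,0,-0.0493,0,0,0,0,0,-0.0493,0,0,0,-0.0385,0.0097,0,0,0,0.0549,-0.0385,0.0097,0,0,0,0.0549,-0.0385,0.0097,0,0,0,0.0549,-0.0385,0.0097,0,0,0,0.0549,-0.0385,0.0097,0,0,0,0.0549,0,0,0,0,0,0,0,0,0.0173,0,0,0,0,0,0.0173,0,0,0,0,0,0.0173,0,0,0,0,0,0,0,0,0,0,0,0,0,0,0]
}}

```text
clock: 31.18
eef_pos: [0.574, 0.1991, 0.0802]
tool_rot: [[0.014, 1.0, -0.001], [1.0, -0.014, -0.0], [-0.0, -0.001, -1.0]]
wrist_force: [0.1, 0.8, -2.9]
grip_width: 0.0352
grip_force: 45.2
```

```bash
python3 - <<'E'
from h import *
im,c,M=look('wrist','w9');s=manip.read_state();p=s['eef_pos'];print(p,s['wrist_force'],s['tool_rot'][:2,1])
h=cv2.cvtColor(im,cv2.COLOR_RGB2GRAY);print('ledge',[ (np.where(h[v,200:440]>190)[0][[0,-1]]+200) for v in(196,200)])
m,cs=blobs(im,(10,60,120),(35,255,255),100);print([cv2.minAreaRect(k)[0] for k in cs[:2]])
E
```

```text
[0.5741 0.1989 0.0804] [-1.1264 -0.1917 -2.8211] [ 0.9999 -0.0146]
ledge [array([274, 368]), array([272, 370])]
[(29.499996185302734, 184.49996948242188), (319.5, 296.0)]
```

Emit:
{"op": "step_arm", "data": {
  "series": [0,0.0005,-0.0008,0,0,0,-0.01,0,0,0,0,0,-0.01,0,0,0,0,0,-0.01,0,0,0,0,0,-0.01,0,0,0,0,0,-0.01,0,0,0,0,0,-0.01,0,0,0,0,0,-0.015,0,0,0,0,0,-0.015,0,0,0,0,0,-0.015,0,0,0,0,0,-0.015,0,0,0,0,0,-0.015,0,0,0,0,0,-0.015,0,0,0,0,0,-0.015,0,0,0,0,0,-0.01,0,0,0,0,0]
}}

```text
clock: 33.1
eef_pos: [0.5724, 0.0224, 0.082]
tool_rot: [[0.016, 1.0, -0.0], [1.0, -0.016, -0.0], [-0.0, -0.0, -1.0]]
wrist_force: [-0.1, 0.8, -3.1]
grip_width: 0.0356
grip_force: 45.2
```

Emit:
{"op": "step_arm", "data": {
  "series": [-0.008,0,0,0,0,0,-0.008,0,0,0,0,0,-0.008,0,0,0,0,0,-0.008,0,0,0,0,0,-0.008,0,0,0,0,0,-0.008,0,0,0,0,0,-0.008,0,0,0,0,0,-0.007,0,0,0,0,0,-0.004,0,0,0,0,0,0,0,0,0,0,0]
}}

```text
clock: 34.35
eef_pos: [0.5714, -0.0435, 0.0821]
tool_rot: [[0.016, 1.0, 0.0], [1.0, -0.016, -0.0], [-0.0, 0.0, -1.0]]
wrist_force: [0.2, 0.0, -2.0]
grip_width: 0.0357
grip_force: 45.2
```

Emit:
{"op": "step_arm", "data": {
  "series": [0,0,0,0,0,0,0,0,0,0,0,0,0,0,0,0,0,0,0,0,-0.02,0,0,0,0,0,-0.045,0,0,0,0,0,-0.043,0,0,0,-0.05,0,0,0,0,0,-0.05,0,0,0,0,0,-0.05,0,0,0,0,0,0,0,0,0,0,0,0,0,0,0,0,0],
  "grip": 60
}}

```text
clock: 35.72
eef_pos: [0.5693, -0.1926, 0.1912]
tool_rot: [[0.015, 1.0, 0.001], [1.0, -0.015, 0.0], [0.0, 0.001, -1.0]]
wrist_force: [-1.1, 0.9, 0.3]
grip_width: 0.0653
grip_force: 0.0
```

```bash
python3 - <<'E'
from h import *
im,c,M=look('wrist','w10');s=manip.read_state();print(s['eef_pos'],s['wrist_force'])
p,R=plan([((.569,-.193,.12),None,2),((.569,-.193,.078),None,2)])
C=np.array([.5705,-.0875]);
d=p[:2]-C;a=np.radians(91.5);e=np.array([d[0]*np.cos(a)-d[1]*np.sin(a),d[0]*np.sin(a)+d[1]*np.cos(a)])
plan([((*(C+e),p[2]),down(90),18)],p,R)
E
```

```text
[ 0.5694 -0.1918  0.1911] [0.0772 0.2428 0.0711]
2 x [-0.0006, -0.0003, 0.0355, 0.0, 0.0, 0.0] 
2 x [-0.0, 0.0, 0.021, 0.0, 0.0, 0.0] 
end [ 0.569  -0.1929  0.0781]
18 x [0.0005, 0.0093, 0.0, 0.0001, 0.0, -0.088] 
end [ 0.6752 -0.0861  0.0781]
```

View pics/w10.png

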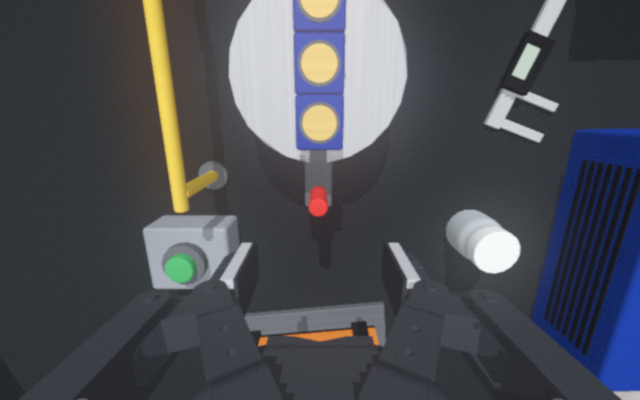

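The wrist view shows the three carriers in line on the disc at (319,5), (319,62) and (319,123). The handle is centred at (318,205) between the fingers.

Emit:
{"op": "step_arm", "data": {
  "series": [-0.0006,-0.0003,0.0355,0,0,0,-0.0006,-0.0003,0.0355,0,0,0,0,0,0.021,0,0,0,0,0,0.021,0,0,0,0,0,0,0,0,0,0,0,0,0,0,0]
}}

```text
clock: 36.52
eef_pos: [0.5693, -0.1943, 0.078]
tool_rot: [[0.015, 1.0, 0.001], [1.0, -0.015, -0.0], [-0.0, 0.001, -1.0]]
wrist_force: [1.4, 0.7, 0.2]
grip_width: 0.065
grip_force: 0.0
```

Emit:
{"op": "step_arm", "data": {
  "series": [0,0,0,0,0,0,0,0,0,0,0,0,0,0,0,0,0,0,0,0,0,0,0,0,0,0,0,0,0,0,0,0,0,0,0,0],
  "grip": 255,
  "squeeze": 30
}}

```text
clock: 37.28
eef_pos: [0.5686, -0.1947, 0.0776]
tool_rot: [[0.016, 1.0, 0.0], [1.0, -0.016, -0.0], [-0.0, 0.0, -1.0]]
wrist_force: [-2.7, -0.4, 5.9]
grip_width: 0.0149
grip_force: 29.8
```

Emit:
{"op": "step_arm", "data": {
  "series": [0.0005,0.0093,0,0,0,-0.088,0.0005,0.0093,0,0,0,-0.088,0.0005,0.0093,0,0,0,-0.088,0.0005,0.0093,0,0,0,-0.088,0.0005,0.0093,0,0,0,-0.088,0.0005,0.0093,0,0,0,-0.088,0.0005,0.0093,0,0,0,-0.088,0.0005,0.0093,0,0,0,-0.088,0.0005,0.0093,0,0,0,-0.088,0.0005,0.0093,0,0,0,-0.088,0.0005,0.0093,0,0,0,-0.088,0.0005,0.0093,0,0,0,-0.088,0.0005,0.0093,0,0,0,-0.088,0.0005,0.0093,0,0,0,-0.088,0.0005,0.0093,0,0,0,-0.088,0.0005,0.0093,0,0,0,-0.088,0.0005,0.0093,0,0,0,-0.088]
}}

```text
clock: 39.4
eef_pos: [0.6761, -0.098, 0.0777]
tool_rot: [[-0.996, 0.089, 0.003], [0.089, 0.996, -0.001], [-0.003, -0.001, -1.0]]
wrist_force: [2.1, -1.3, 2.3]
grip_width: 0.015
grip_force: 29.5
```

Emit:
{"op": "step_arm", "data": {
  "series": [0.0005,0.0093,0,0,0,-0.08,0,0,0,0,0,0,0,0,0,0,0,0]
}}

```text
clock: 39.78
eef_pos: [0.6765, -0.0894, 0.0777]
tool_rot: [[-1.0, 0.012, 0.003], [0.012, 1.0, -0.001], [-0.003, -0.001, -1.0]]
wrist_force: [3.5, -3.6, 1.8]
grip_width: 0.0148
grip_force: 30.1
```

Emit:
{"op": "step_arm", "data": {
  "series": [0,0.002,0,0,0,0,0,0.002,0,0,0,0,0,0,0,0,0,0]
}}

```text
clock: 40.15
eef_pos: [0.6765, -0.0893, 0.0777]
tool_rot: [[-1.0, 0.015, 0.002], [0.015, 1.0, -0.006], [-0.003, -0.006, -1.0]]
wrist_force: [3.3, -11.1, 5.9]
grip_width: 0.0151
grip_force: 30.8
```

The table is against its stop: 11 N of push gave no motion. I'll let go and go to the shield.

Emit:
{"op": "step_arm", "data": {
  "series": [0,0,0,0,0,0,0,0,0,0,0,0,0,0,0,0,0,0,0,0,-0.03,0,0,0,0,0,-0.06,0,0,0,0,0,-0.06,0,0,0,0,0,-0.06,0,0,0,0.025,-0.055,0,0,0,0,0.025,-0.055,0,0,0,0,0.025,-0.055,0,0,0,0,0.025,-0.055,0,0,0,0,0,-0.045,0,0,0,0,0,0,0,0,0,0,0,0,0,0,0,0],
  "grip": 60
}}

```text
clock: 41.9
eef_pos: [0.5725, -0.3463, 0.2869]
tool_rot: [[-1.0, 0.009, 0.0], [0.009, 1.0, 0.001], [-0.0, 0.001, -1.0]]
wrist_force: [-0.5, 0.6, 0.4]
grip_width: 0.0657
grip_force: 0.0
```

```bash
python3 - <<'E'
from h import *
im,c,M=look('wrist','w11');s=manip.read_state();print(s['eef_pos'],s['qpos'])
im,c,M=look('top','t11')
E
```

```text
[ 0.5728 -0.3456  0.2872] [ 64.2122  37.044  -61.0366  83.8679  32.5172  78.1686  91.0873]
```

View pics/w11.png

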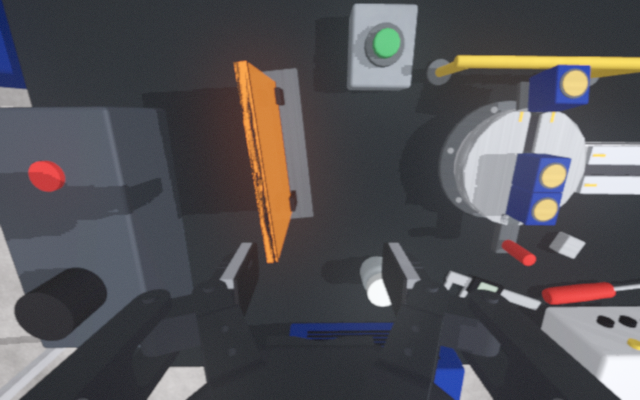

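The wrist view shows the shield's top edge from (241,65) to (272,260). One carrier has shifted outward along the slot to (573,83), while the other two are at (553,175) and (545,210). I'll measure this and push it back in.

```bash
python3 - <<'E'
from h import *
c,M=cam('wrist')
for p in((574,83),(553,176),(545,210)): print('car w',ray(c,M,p,.107)[:2])
print('handle',ray(c,M,(512,243),.105)[:2], 'shield edge',[ray(c,M,p,.17)[:2] for p in((241,66),(272,260),(249,64),(277,255))])
c,M=cam('top');im=cv2.imread('pics/t11.png')[:,:,::-1].copy()
m,cs=blobs(im,(10,60,120),(35,255,255),10,(320,170,400,245))
for k in cs: print('top',cv2.minAreaRect(k)[0],ray(c,M,cv2.minAreaRect(k)[0],.107)[:2])
z=im[140:280,310:510,::-1];cv2.imwrite('pics/t11c.png',cv2.resize(z,None,fx=4,fy=4,interpolation=cv2.INTER_CUBIC))
E
```

```text
car w [ 0.4718 -0.0851]
car w [ 0.5688 -0.0845]
car w [ 0.609  -0.0847]
handle [ 0.6517 -0.1138] shield edge [array([ 0.4631, -0.4088]), array([ 0.6374, -0.3932]), array([ 0.4617, -0.4023]), array([ 0.632, -0.388])]
top (360.5, 239.0) [ 0.4512 -0.0757]
top (362.5, 231.0) [ 0.4734 -0.0819]
top (363.0, 197.0) [ 0.5692 -0.0857]
top (363.0, 183.0) [ 0.6091 -0.0867]
```

View pics/t11c.png

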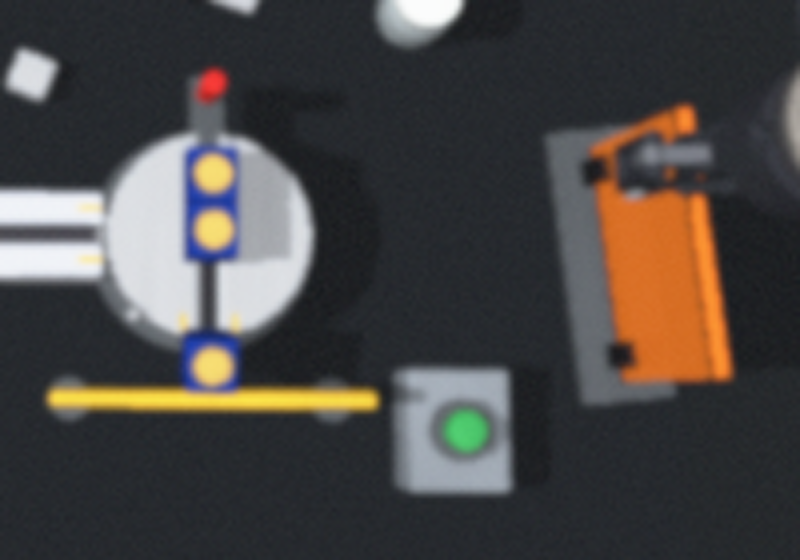

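The top crop shows the third carrier out of the slot's mouth and against the guard bar, at (211,366) in the crop. The other two are seated. I'll triangulate its height before gripping it.

```bash
python3 - <<'E'
from h import *
im=cv2.imread('pics/w11.png')[:,:,::-1].copy();cw,Mw=cam('wrist');ct,Mt=cam('top')
m,cs=blobs(im,(10,60,120),(35,255,255),60,(520,60,600,230))
W=[cv2.minAreaRect(k)[0] for k in cs];print(W)
def Pm(c,M): return np.array([[c['fx'],0,c['cx']],[0,c['fy'],c['cy']],[0,0,1]])@np.linalg.inv(M)[:3]
for w,t in(((574,83),(362.5,231)),((553,176),(363,197)),((545,210),(363,183))):
    X=cv2.triangulatePoints(Pm(cw,Mw),Pm(ct,Mt),np.array(w,float).reshape(2,1),np.array(t,float).reshape(2,1)).ravel();print(X[:3]/X[3])
s=cv2.imread('pics/w11.png')[50:230,490:610];cv2.imwrite('pics/w11c.png',cv2.resize(s,None,fx=3.3,fy=3.3,interpolation=cv2.INTER_CUBIC))
plan([((.477,-.0845,.25),down(89.1),7),((.477,-.0845,.14),None,3)])
E
```

```text
[(559.5, 68.5), (574.576904296875, 82.88463592529297), (553.5, 175.5), (545.0000610351562, 209.50003051757812)]
[ 0.4728 -0.0823  0.1042]
[ 0.5689 -0.0855  0.1082]
[ 0.6086 -0.0864  0.109 ]
7 x [0.0141, 0.0371, 0.0054, 0.0001, 0.0001, 0.0013] 
3 x [-0.0, 0.0, 0.0366, 0.0, 0.0, 0.0] 
end [ 0.477  -0.0846  0.1399]
```

View pics/w11c.png

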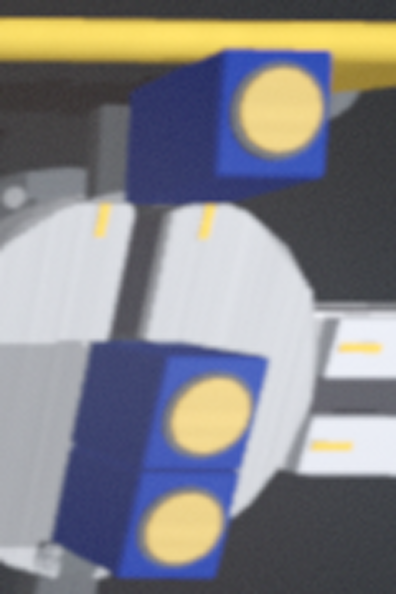

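The crop shows that carrier upright and just outside the slot mouth. It is centred on the slot but about 4 mm low, so I'll grip it in place and draw it back in.

Emit:
{"op": "step_arm", "data": {
  "series": [0.0141,0.0371,0.0054,0,0,0.0013,0.0141,0.0371,0.0054,0,0,0.0013,0.0141,0.0371,0.0054,0,0,0.0013,0.0141,0.0371,0.0054,0,0,0.0013,0.0141,0.0371,0.0054,0,0,0.0013,0.0141,0.0371,0.0054,0,0,0.0013,0.0141,0.0371,0.0054,0,0,0.0013,0,0,0,0,0,0,0,0,0,0,0,0]
}}

```text
clock: 43.12
eef_pos: [0.4774, -0.0864, 0.2495]
tool_rot: [[-1.0, 0.018, 0.0], [0.018, 1.0, -0.001], [-0.0, -0.001, -1.0]]
wrist_force: [0.3, -1.1, -0.0]
grip_width: 0.0652
grip_force: 0.0
```

```bash
python3 - <<'E'
from h import *
im,c,M=look('wrist','w12');s=manip.read_state();print(s['eef_pos'],s['tool_rot'][:2,1])
m,cs=blobs(im,(10,60,120),(35,255,255),60)
for k in cs: 
    r=cv2.minAreaRect(k);print(r[0],r[1],ray(c,M,r[0],.107)[:2],ray(c,M,r[0],.102)[:2])
m,bl=blobs(im,(110,120,40),(130,255,255),150)
for b in bl:
    print('blue',cv2.boundingRect(b),cv2.minAreaRect(b))
    a=cv2.approxPolyDP(cv2.convexHull(b),3,True).reshape(-1,2);print(a.tolist(),[ray(c,M,p,.107)[:2].round(4).tolist() for p in a])
E
```

```text
[ 0.4775 -0.0869  0.2495] [0.0191 0.9998]
(58.5, 266.0) (208.0, 117.0) [ 0.5585 -0.3725] [ 0.5613 -0.3776]
(579.5, 45.5) (69.0, 73.0) [0.3518 0.1408] [0.3509 0.1449]
(321.0, 155.0) (20.0, 224.0) [ 0.443  -0.0854] [ 0.4437 -0.0854]
(323.0000305175781, 183.5) (24.748737335205078, 24.748737335205078) [ 0.4713 -0.0839] [ 0.4725 -0.0838]
(321.5, 271.0) (20.0, 23.0) [ 0.5693 -0.0869] [ 0.5723 -0.0869]
(322.0, 302.5) (19.0, 22.0) [ 0.6095 -0.0869] [ 0.6132 -0.0869]
blue (147, 386, 54, 14) ((173.40101623535156, 391.11419677734375), (12.681974411010742, 53.79152297973633), 85.91438293457031)
[[200, 386], [188, 396], [147, 399], [156, 386]] [[0.7295, -0.2418], [0.7457, -0.2593], [0.7499, -0.3124], [0.7287, -0.297]]
blue (307, 272, 31, 44) ((322.0, 293.5), (43.0, 30.0), 90.0)
[[336, 272], [337, 314], [307, 315], [307, 272]] [[0.5708, -0.071], [0.6252, -0.0699], [0.626, -0.1044], [0.5703, -0.1027]]
blue (307, 165, 34, 17) ((323.5, 173.0), (16.0, 33.0), 90.0)
[[307, 166], [340, 166], [340, 180], [307, 181]] [[0.4535, -0.0992], [0.454, -0.067], [0.468, -0.067], [0.4685, -0.0997]]
blue (307, 253, 30, 17) ((321.5, 261.0), (16.0, 29.0), 90.0)
[[336, 254], [336, 268], [307, 269], [307, 254]] [[0.549, -0.071], [0.5659, -0.071], [0.5666, -0.1026], [0.5485, -0.1021]]
```

```bash
python3 - <<'E'
from h import *
plan([((.477,-.0855,.14),down(89.1),3),((.477,-.0855,.083),None,3)])
E
```

```text
3 x [0.0002, 0.0005, 0.0365, -0.0002, 0.0001, -0.0011] 
3 x [-0.0, -0.0, 0.019, 0.0, 0.0, 0.0] 
end [ 0.477  -0.0855  0.083 ]
```

Emit:
{"op": "step_arm", "data": {
  "series": [0.0002,0.0005,0.0365,0,0,-0.001,0.0002,0.0005,0.0365,0,0,-0.001,0.0002,0.0005,0.0365,0,0,-0.001,0,0,0,0,0,0,0,0,0.019,0,0,0,0,0,0.019,0,0,0,0,0,0.019,0,0,0,0,0,0,0,0,0]
}}

```text
clock: 44.18
eef_pos: [0.4758, -0.0853, 0.0816]
tool_rot: [[-1.0, 0.016, -0.002], [0.016, 1.0, 0.0], [0.002, 0.0, -1.0]]
wrist_force: [0.5, 0.3, -0.5]
grip_width: 0.0653
grip_force: 0.0
```

Emit:
{"op": "step_arm", "data": {
  "series": [0,0,0,0,0,0,0,0,0,0,0,0,0,0,0,0,0,0,0,0,0,0,0,0,0,0,0,0,0,0],
  "grip": 255,
  "squeeze": 40
}}

```text
clock: 44.8
eef_pos: [0.4773, -0.0852, 0.0835]
tool_rot: [[-1.0, 0.016, 0.001], [0.016, 1.0, -0.0], [-0.001, -0.0, -1.0]]
wrist_force: [-1.1, -0.2, 6.3]
grip_width: 0.0353
grip_force: 42.8
```

```bash
python3 - <<'E'
from h import *
im,c,M=look('wrist','w13');s=manip.read_state();print(s['eef_pos'],s['wrist_force'],s['grip_width'])
def info(im):
    m,cs=blobs(im,(10,60,120),(35,255,255),800,(250,200,400,399))
    for k in cs: print('dot',cv2.boundingRect(k))
    m,bl=blobs(im,(105,90,40),(130,255,255),800,(200,150,440,399))
    for b in bl: print('blue',cv2.boundingRect(b),cv2.approxPolyDP(cv2.convexHull(b),4,True).reshape(-1,2).tolist())
info(im)
for f in('w5','w7','w9'): print(f);info(cv2.imread(f'pics/{f}.png')[:,:,::-1].copy())
E
```

```text
[ 0.4773 -0.0852  0.0835] [-1.3254  0.5265  6.5726] 0.03533036523604649
dot (250, 200, 150, 23)
dot (291, 243, 58, 56)
blue (281, 225, 79, 86) [[355, 225], [356, 309], [284, 309], [282, 227]]
w5
dot (290, 266, 60, 52)
blue (278, 217, 84, 110) [[350, 218], [361, 249], [357, 324], [283, 325], [278, 249], [288, 220]]
w7
dot (291, 267, 58, 52)
blue (278, 218, 84, 109) [[290, 219], [351, 221], [361, 258], [356, 325], [283, 325], [278, 258]]
w9
dot (291, 271, 58, 51)
blue (278, 221, 84, 109) [[350, 222], [361, 256], [356, 328], [283, 328], [278, 255], [289, 222]]
```

The dot's shape says the carrier droops outward by about 10°, with its foot's inner end still in the slot. I'll level it while drawing it in.

```bash
python3 - <<'E'
from h import *
s=manip.read_state();p=np.array(s['eef_pos']);R=np.array(s['tool_rot'])
Q=Ro.from_rotvec([0,.14,0]).as_matrix()@R
p,R=plan([(p+[.0055,0,.003],Q,4)])
plan([(p+[.012,-.0002,0],None,5)],p,R)
E
```

```text
4 x [-0.0013, 0.0, -0.0008, 0.0006, 0.035, -0.0] 
end [ 0.4826 -0.0853  0.0864]
5 x [-0.0024, -0.0, -0.0003, 0.0, 0.0, 0.0] 
end [ 0.4947 -0.0855  0.0862]
```

Emit:
{"op": "step_arm", "data": {
  "series": [-0.0013,0,-0.0008,0.0006,0.035,0,-0.0013,0,-0.0008,0.0006,0.035,0,-0.0013,0,-0.0008,0.0006,0.035,0,-0.0013,0,-0.0008,0.0006,0.035,0,0,0,0,0,0,0]
}}

```text
clock: 45.48
eef_pos: [0.4826, -0.0853, 0.0857]
tool_rot: [[-0.99, 0.016, -0.139], [0.017, 1.0, 0.0], [0.139, -0.002, -0.99]]
wrist_force: [1.1, -0.7, 1.7]
grip_width: 0.0357
grip_force: 42.4
```

Emit:
{"op": "step_arm", "data": {
  "series": [-0.0024,0,-0.0003,0,0,0,-0.0024,0,-0.0003,0,0,0,0,0,0,0,0,0]
}}

```text
clock: 45.85
eef_pos: [0.4854, -0.0854, 0.0859]
tool_rot: [[-0.99, 0.016, -0.142], [0.016, 1.0, -0.001], [0.142, -0.003, -0.99]]
wrist_force: [-3.9, 0.1, 7.6]
grip_width: 0.035
grip_force: 42.9
```

Emit:
{"op": "step_arm", "data": {
  "series": [-0.0024,0,-0.0006,0,0,0,-0.0024,0,-0.0006,0,0,0,-0.0024,0,-0.0004,0,0,0,0,0,0,0,0,0]
}}

```text
clock: 46.35
eef_pos: [0.4929, -0.0855, 0.0864]
tool_rot: [[-0.99, 0.016, -0.142], [0.016, 1.0, -0.001], [0.142, -0.003, -0.99]]
wrist_force: [-3.3, -0.3, 6.9]
grip_width: 0.0357
grip_force: 42.8
```

Emit:
{"op": "step_arm", "data": {
  "series": [-0.0042,0,-0.0006,0,0,0,-0.0042,0,-0.0006,0,0,0,-0.0042,0,-0.0006,0,0,0,-0.0042,0,-0.0006,0,0,0,-0.0042,0,-0.0006,0,0,0,-0.0042,0,-0.0006,0,0,0,-0.0042,0,-0.0006,0,0,0,0,0,0,0,0,0]
}}

```text
clock: 47.35
eef_pos: [0.5231, -0.0859, 0.0868]
tool_rot: [[-0.99, 0.016, -0.141], [0.016, 1.0, -0.001], [0.141, -0.003, -0.99]]
wrist_force: [-3.7, -0.3, 7.7]
grip_width: 0.0355
grip_force: 43.0
```

```bash
python3 - <<'E'
from h import *
im,c,M=look('top','t14')
m,cs=blobs(im,(10,60,120),(35,255,255),10,(320,170,400,235))
for k in cs: print('top',cv2.minAreaRect(k),ray(c,M,cv2.minAreaRect(k)[0],.107)[:2])
im,c,M=look('wrist','w14')
m,cs=blobs(im,(10,60,120),(35,255,255),100)
for k in cs: print('w',cv2.boundingRect(k),ray(c,M,cv2.minAreaRect(k)[0],.107)[:2])
E
```

```text
w (77, 100, 487, 38) [ 0.4545 -0.0854]
w (292, 244, 57, 56) [ 0.5218 -0.0864]
```

Emit:
{"op": "step_arm", "data": {
  "series": [-0.003,0,-0.0004,0,0,0,-0.003,0,-0.0004,0,0,0,0,0,0,0,0,0]
}}

```text
clock: 47.82
eef_pos: [0.5288, -0.0859, 0.0867]
tool_rot: [[-0.99, 0.016, -0.141], [0.016, 1.0, -0.001], [0.141, -0.003, -0.99]]
wrist_force: [-2.7, 0.8, 8.1]
grip_width: 0.0353
grip_force: 43.1
```

Emit:
{"op": "step_arm", "data": {
  "series": [0,0,0,0,0,0,0,0,0,0,0,0,0,0,0,0,0,0,0,0,0,0,0,0,0,0,-0.03,0,0,0,0,0,-0.06,0,0,0,0,0,-0.06,0,-0.07,0,0,0,-0.03,0,-0.07,0,0,0,0,0,0,0],
  "grip": 60
}}

```text
clock: 48.95
eef_pos: [0.5537, -0.0858, 0.2673]
tool_rot: [[-1.0, 0.016, 0.005], [0.016, 1.0, -0.004], [-0.005, -0.004, -1.0]]
wrist_force: [0.2, -0.1, 0.3]
grip_width: 0.0654
grip_force: 0.0
```

```bash
python3 - <<'E'
from h import *
im,c,M=look('wrist','w15');print(manip.read_state()['eef_pos'],manip.read_state()['clock'])
m,cs=blobs(im,(10,60,120),(35,255,255),60)
for k in cs: print('w',cv2.boundingRect(k),ray(c,M,cv2.minAreaRect(k)[0],.107)[:2])
m,cs=blobs(im,(0,150,80),(8,255,255),8)
for k in cs: print('red',cv2.boundingRect(k),ray(c,M,cv2.minAreaRect(k)[0],.1)[:2])
cv2.imwrite('pics/w15c.png',im[:,:,::-1])
plan([((.55,-.30,.27),down(85),6)])
E
```

```text
[ 0.5529 -0.0863  0.2654] 49.0
w (0, 95, 115, 196) [ 0.5583 -0.3688]
w (205, 74, 230, 19) [ 0.4536 -0.0858]
w (549, 0, 56, 14) [0.394  0.1437]
w (308, 149, 25, 25) [ 0.5286 -0.0865]
w (309, 187, 24, 23) [ 0.5684 -0.0866]
w (309, 222, 24, 22) [ 0.6089 -0.0873]
w (453, 360, 13, 13) [0.7991 0.0903]
red (579, 357, 46, 12) [0.8028 0.2817]
red (313, 261, 13, 28) [ 0.6659 -0.0898]
6 x [-0.0012, -0.0356, -0.0007, -0.0006, 0.0002, 0.0118] 
end [ 0.5502 -0.3     0.2701]
```

Three carriers are back in line on the table at x = 0.529, 0.568 and 0.609. Next I'll hover over the shield.

```bash
python3 - <<'E'
from h import *
plan([((.549,-.40,.27),down(95),7)])
E
```

```text
7 x [0.0018, -0.0448, -0.0006, -0.0006, 0.0001, -0.0148] 
end [ 0.549  -0.4     0.2702]
```

Emit:
{"op": "step_arm", "data": {
  "series": [0.0018,-0.0448,-0.0006,0,0,-0.0148,0.0018,-0.0448,-0.0006,0,0,-0.0148,0.0018,-0.0448,-0.0006,0,0,-0.0148,0.0018,-0.0448,-0.0006,0,0,-0.0148,0.0018,-0.0448,-0.0006,0,0,-0.0148,0.0018,-0.0448,-0.0006,0,0,-0.0148,0.0018,-0.0448,-0.0006,0,0,-0.0148,0,0,0,0,0,0,0,0,0,0,0,0]
}}

```text
clock: 50.12
eef_pos: [0.549, -0.3986, 0.2677]
tool_rot: [[-0.996, -0.088, -0.002], [-0.088, 0.996, 0.0], [0.002, 0.0, -1.0]]
wrist_force: [-0.2, -0.5, 0.6]
grip_width: 0.0652
grip_force: 0.0
```

```bash
python3 - <<'E'
from h import *
im,c,M=look('wrist','w16');s=manip.read_state();print(s['eef_pos'],s['qpos'])
m,cs=blobs(im,(3,120,60),(22,255,255),200,(230,0,420,400))
for k in cs[:3]:
    r=cv2.minAreaRect(k);print(r,cv2.boundingRect(k));a=cv2.approxPolyDP(k,4,True).reshape(-1,2);print(a.tolist())
for v in range(60,300,30):
    x=np.where(m[v])[0];print(v,x[[0,-1]] if len(x) else None,[ray(c,M,(q,v),.17)[:2] for q in x[[0,-1]]] if len(x) else '')
E
```

```text
[ 0.5494 -0.3979  0.2684] [ 68.0074  38.6241 -60.1023  83.7538  33.763   77.1251 100.9649]
((316.5, 192.5), (205.0, 15.0), 90.0) (309, 90, 16, 206)
[[310, 90], [311, 288], [318, 295], [320, 281], [323, 293], [322, 90]]
60 None 
90 [310 322] [array([ 0.4598, -0.4147]), array([ 0.459 , -0.4056])]
120 [309 323] [array([ 0.4818, -0.4137]), array([ 0.4809, -0.4028])]
150 [310 322] [array([ 0.505 , -0.4111]), array([ 0.5042, -0.4015])]
180 [310 322] [array([ 0.5297, -0.4092]), array([ 0.5288, -0.3992])]
210 [310 323] [array([ 0.5558, -0.4071]), array([ 0.5549, -0.396 ])]
240 [311 323] [array([ 0.5836, -0.404 ]), array([ 0.5827, -0.3934])]
270 [311 323] [array([ 0.6134, -0.4016]), array([ 0.6124, -0.3907])]
```

Emit:
{"op": "step_arm", "data": {
  "series": [0,-0.0045,0.03,0,0,0,0,0,0.03,0,0,0,0,0,0.03,0,0,0,0,0,0.031,0,0,0,0,0,0,0,0,0,0,0,0,0,0,0]
}}

```text
clock: 50.92
eef_pos: [0.5506, -0.4036, 0.15]
tool_rot: [[-0.996, -0.089, 0.001], [-0.089, 0.996, -0.003], [-0.001, -0.003, -1.0]]
wrist_force: [0.3, -0.5, 0.4]
grip_width: 0.0653
grip_force: 0.0
```

Emit:
{"op": "step_arm", "data": {
  "series": [0,0,0,0,0,0,0,0,0,0,0,0,0,0,0,0,0,0,0,0,0,0,0,0,0,0,0,0,0,0,0,0,0,0,0,0],
  "grip": 255,
  "squeeze": 60
}}

```text
clock: 51.68
eef_pos: [0.55, -0.404, 0.1493]
tool_rot: [[-0.996, -0.088, 0.0], [-0.088, 0.996, -0.002], [-0.0, -0.002, -1.0]]
wrist_force: [-1.4, 1.9, 4.9]
grip_width: 0.0088
grip_force: 60.2
```

Emit:
{"op": "step_arm", "data": {
  "series": [0,0,-0.02,0,0,0,0,0,-0.03,0,0,0,0,0,-0.04,0,0,0,0,0,-0.045,0,0,0,0,0,0,0,0,0]
}}

```text
clock: 52.3
eef_pos: [0.5516, -0.4044, 0.2887]
tool_rot: [[-0.996, -0.087, 0.006], [-0.087, 0.996, -0.006], [-0.006, -0.007, -1.0]]
wrist_force: [0.3, -0.5, -2.5]
grip_width: 0.0091
grip_force: 59.0
```

```bash
cat >> h.py <<'E'
def lean(th,yaw=-.9):
    return Ro.from_euler('z',yaw,degrees=True).as_matrix()@Ro.from_rotvec([0,np.radians(th),0]).as_matrix()@down(0)
E
python3 - <<'E'
from h import *
R=lean(12);print(R)
p,R1=plan([((.45,-.15,.29),down(40),8),((.425,-.086,.28),down(-.9),6),((.425,-.086,.28),R,3)])
E
```

```text
[[ 0.0157  0.978  -0.2079]
 [ 0.9999 -0.0154  0.0033]
 [ 0.     -0.2079 -0.9781]]
8 x [0.0233, 0.0269, -0.0003, -0.0004, 0.0011, 0.12] 
6 x [0.0117, 0.0004, 0.0016, -0.0, -0.0, 0.1189] 
3 x [-0.0001, -0.0, 0.0, 0.0697, 0.0, 0.0001] 
end [ 0.425  -0.0861  0.2801]
```

Emit:
{"op": "step_arm", "data": {
  "series": [0.0233,0.0269,-0.0003,0,0.001,0.12,0.0233,0.0269,-0.0003,0,0.001,0.12,0.0233,0.0269,-0.0003,0,0.001,0.12,0.0233,0.0269,-0.0003,0,0.001,0.12,0.0233,0.0269,-0.0003,0,0.001,0.12,0.0233,0.0269,-0.0003,0,0.001,0.12,0.0233,0.0269,-0.0003,0,0.001,0.12,0.0233,0.0269,-0.0003,0,0.001,0.12,0,0,0,0,0,0,0.0117,0.0004,0.0016,0,0,0.1189,0.0117,0.0004,0.0016,0,0,0.1189,0.0117,0.0004,0.0016,0,0,0.1189,0.0117,0.0004,0.0016,0,0,0.1189,0.0117,0.0004,0.0016,0,0,0.1189,0.0117,0.0004,0.0016,0,0,0.1189,0,0,0,0,0,0,0,0,0,0,0,0]
}}

```text
clock: 54.42
eef_pos: [0.4228, -0.0864, 0.2762]
tool_rot: [[0.013, 1.0, -0.008], [1.0, -0.013, 0.0], [0.0, -0.008, -1.0]]
wrist_force: [0.9, 0.3, -2.8]
grip_width: 0.009
grip_force: 59.0
```

```bash
python3 - <<'E'
from h import *
s=manip.read_state();print(s['eef_pos'],s['qpos'],s['wrist_force'],s['tool_rot'])
R=lean(12)
p,R1=plan([((.423,-.086,.25),R,3),((.420,-.086,.145),R,6)])
E
```

```text
[ 0.4228 -0.0864  0.2762] [ 58.179    7.397  -57.7932 114.7588   7.0721  61.9045  -3.5522] [ 0.8829  0.3081 -2.8305] [[ 0.0133  0.9999 -0.0076]
 [ 0.9999 -0.0133  0.0004]
 [ 0.0003 -0.0076 -1.    ]]
3 x [0.0001, 0.0007, 0.0087, 0.0673, -0.0, 0.0008] 
6 x [0.0, 0.0032, 0.0172, -0.0, -0.0, 0.0] 
end [ 0.4202 -0.0861  0.1452]
```

Emit:
{"op": "step_arm", "data": {
  "series": [0,0.0007,0.0087,0.0673,0,0.0008,0,0.0007,0.0087,0.0673,0,0.0008,0,0.0007,0.0087,0.0673,0,0.0008,0,0,0,0,0,0,0,0.0032,0.0172,0,0,0,0,0.0032,0.0172,0,0,0,0,0.0032,0.0172,0,0,0,0,0.0032,0.0172,0,0,0,0,0.0032,0.0172,0,0,0,0,0.0032,0.0172,0,0,0,0,0,0,0,0,0,0,0,0,0,0,0]
}}

```text
clock: 55.92
eef_pos: [0.4208, -0.0853, 0.1456]
tool_rot: [[0.017, 0.978, -0.207], [1.0, -0.017, 0.004], [0.0, -0.207, -0.978]]
wrist_force: [-0.3, 0.4, -1.3]
grip_width: 0.0092
grip_force: 59.1
```

```bash
python3 - <<'E'
from h import *
s=manip.read_state();p=np.array(s['eef_pos']);print(p,s['qpos'],s['wrist_force'],s['tool_rot'][:,2])
R=np.array(s['tool_rot']);print('foot c',p+.139*R[:,2], 'world->tool for +x 1mm',(R.T@[.001,0,0]).round(5),'-z',(R.T@[0,0,-.001]).round(5))
E
```

```text
[ 0.4208 -0.0853  0.1456] [ 45.1423  26.4969 -51.9919 116.1979  21.9528  61.2034 -20.0061] [-0.303   0.4259 -1.3021] [-0.207   0.004  -0.9783]
foot c [ 0.3921 -0.0847  0.0096] world->tool for +x 1mm [ 0.      0.001  -0.0002] -z [-0.      0.0002  0.001 ]
```

Emit:
{"op": "step_arm", "data": {
  "series": [0,0.0059,-0.0012,0,0,0,0,0.0059,-0.0012,0,0,0,0,0.0059,-0.0012,0,0,0,0,0.0039,-0.0008,0,0,0,0,0,0,0,0,0,0,0,0,0,0,0]
}}

```text
clock: 56.68
eef_pos: [0.4423, -0.0858, 0.1451]
tool_rot: [[0.017, 0.978, -0.208], [1.0, -0.017, 0.004], [0.0, -0.208, -0.978]]
wrist_force: [-0.2, -0.5, -2.2]
grip_width: 0.0092
grip_force: 59.1
```

Emit:
{"op": "step_arm", "data": {
  "series": [0,0.002,-0.0004,0,0,0,0,0,0,0,0,0,0,0.002,-0.0004,0,0,0,0,0,0,0,0,0]
}}

```text
clock: 57.18
eef_pos: [0.4468, -0.0859, 0.1452]
tool_rot: [[0.018, 0.978, -0.207], [1.0, -0.017, 0.004], [0.0, -0.207, -0.978]]
wrist_force: [-0.2, 0.2, -3.4]
grip_width: 0.0088
grip_force: 59.0
```

Emit:
{"op": "step_arm", "data": {
  "series": [0,0.002,-0.0004,0,0,0,0,0,0,0,0,0,0,0.001,-0.0002,0,0,0,0,0,0,0,0,0]
}}

```text
clock: 57.68
eef_pos: [0.4497, -0.0859, 0.1451]
tool_rot: [[0.018, 0.978, -0.207], [1.0, -0.017, 0.004], [0.0, -0.207, -0.978]]
wrist_force: [-0.4, 0.4, -2.9]
grip_width: 0.0091
grip_force: 59.0
```

Emit:
{"op": "step_arm", "data": {
  "series": [0,0.0015,-0.0003,0,0,0,0,0,0,0,0,0]
}}

```text
clock: 57.92
eef_pos: [0.4507, -0.086, 0.145]
tool_rot: [[0.018, 0.978, -0.209], [1.0, -0.017, 0.004], [0.0, -0.209, -0.978]]
wrist_force: [-1.6, 0.3, -1.4]
grip_width: 0.0085
grip_force: 59.2
```

Emit:
{"op": "step_arm", "data": {
  "series": [0,0,0.002,0,0,0,0,0,0.002,0,0,0,0,0,0.002,0,0,0,0,0,0,0,0,0]
}}

```text
clock: 58.42
eef_pos: [0.4494, -0.086, 0.1388]
tool_rot: [[0.018, 0.978, -0.208], [1.0, -0.017, 0.004], [0.0, -0.209, -0.978]]
wrist_force: [-3.0, 0.1, -3.9]
grip_width: 0.009
grip_force: 59.0
```

Emit:
{"op": "step_arm", "data": {
  "series": [0,0,0.001,0,0,0,0,0,0,0,0,0,0,0,0.0005,0,0,0,0,0,0,0,0,0]
}}

```text
clock: 58.92
eef_pos: [0.4493, -0.086, 0.1378]
tool_rot: [[0.017, 0.978, -0.208], [1.0, -0.017, 0.004], [0.0, -0.208, -0.978]]
wrist_force: [-5.0, 1.4, 0.6]
grip_width: 0.009
grip_force: 59.4
```

Emit:
{"op": "step_arm", "data": {
  "series": [0,0,0,0,0,0,0,0,0,0,0,0,0,0,0,0,0,0,0,0,0,0,0,0],
  "grip": 165
}}

```text
clock: 59.42
eef_pos: [0.45, -0.0859, 0.1379]
tool_rot: [[0.018, 0.978, -0.207], [1.0, -0.017, 0.004], [0.0, -0.207, -0.978]]
wrist_force: [0.1, 0.2, 0.0]
grip_width: 0.0301
grip_force: 0.0
```

Emit:
{"op": "step_arm", "data": {
  "series": [0,0,-0.01,0,0,0,0,0,-0.02,0,0,0,0,0,-0.03,0,0,0,0,0,-0.04,0,0,0,0,0,0,0,0,0]
}}

```text
clock: 60.05
eef_pos: [0.4729, -0.0859, 0.2388]
tool_rot: [[0.018, 0.979, -0.201], [1.0, -0.017, 0.003], [-0.0, -0.201, -0.98]]
wrist_force: [0.1, -0.4, 0.4]
grip_width: 0.0298
grip_force: 0.0
```

```bash
python3 - <<'E'
from h import *
s=manip.read_state();print(s['eef_pos'],s['clock'])
im,c,M=look('scene','s17')
im,c,M=look('wrist','w17')
m,cs=blobs(im,(3,150,60),(18,255,255),200)
for k in cs[:3]:
    a=cv2.approxPolyDP(k,4,True).reshape(-1,2);print(cv2.contourArea(k),[(p.tolist(),ray(c,M,p,.157)[:2].round(3).tolist()) for p in a])
m,cs=blobs(im,(45,120,60),(80,255,255),60)
for k in cs[:3]: print('green',cv2.minAreaRect(k),ray(c,M,cv2.minAreaRect(k)[0],.055)[:2])
m,cs=blobs(im,(18,60,120),(35,255,255),60)
for k in cs: print('y',cv2.boundingRect(k),ray(c,M,cv2.minAreaRect(k)[0],.107)[:2])
w=cv2.resize(im[:,:,::-1],(560,350)); S=cv2.imread('pics/s17.png')[140:260,200:400];S=cv2.resize(S,(400,240),interpolation=cv2.INTER_CUBIC)
cv2.imwrite('pics/f17.png',np.vstack([w,cv2.copyMakeBorder(S,0,0,0,160,0)]))
E
```

```text
[ 0.4729 -0.0859  0.2388] 60.05
2599.0 [([316, 87], [0.454, 0.004]), ([311, 88], [0.45, 0.004]), ([312, 197], [0.449, -0.077]), ([316, 196], [0.452, -0.076]), ([313, 304], [0.447, -0.176]), ([321, 305], [0.455, -0.176]), ([325, 88], [0.46, 0.004])]
green ((314.5000305175781, 319.0000305175781), (20.50609588623047, 19.091880798339844), 45.0) [ 0.4232 -0.2773]
y (323, 64, 24, 223) [ 0.4595 -0.0691]
y (492, 187, 34, 29) [ 0.6092 -0.0878]
y (443, 185, 31, 28) [ 0.5691 -0.0873]
y (396, 183, 30, 28) [ 0.5284 -0.0872]
```

View pics/f17.png

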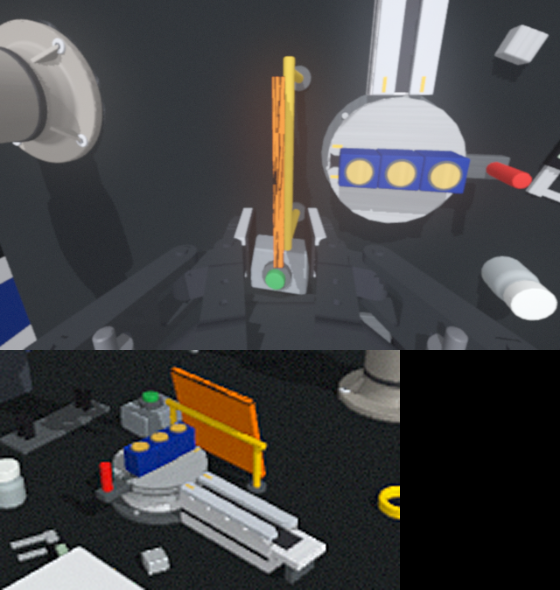

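The picture shows the shield leaning on the robot's side of the guard, centred (y from +0.004 to -0.176). The three carriers are in line on the table, the handle is on the far side, and the button is free at (275,280). Next comes the button.

```bash
python3 - <<'E'
from h import *
p,R=plan([((.45,-.14,.25),down(-.9),2),((.424,-.275,.20),None,4),((.424,-.275,.10),None,3)])
E
```

```text
2 x [-0.027, -0.0108, -0.0054, -0.1041, 0.0, -0.001] 
4 x [-0.0338, -0.006, 0.0125, 0.0, 0.0, 0.0] 
3 x [-0.0, 0.0001, 0.0333, 0.0, 0.0, 0.0] 
end [ 0.4241 -0.2749  0.1001]
```

Emit:
{"op": "step_arm", "data": {
  "series": [-0.027,-0.0108,-0.0054,-0.1041,0,-0.001,-0.027,-0.0108,-0.0054,-0.1041,0,-0.001,-0.0338,-0.006,0.0125,0,0,0,-0.0338,-0.006,0.0125,0,0,0,-0.0338,-0.006,0.0125,0,0,0,-0.0338,-0.006,0.0125,0,0,0,0,0,0,0,0,0,0,0,0,0,0,0],
  "grip": 255
}}

```text
clock: 61.15
eef_pos: [0.4234, -0.2738, 0.1991]
tool_rot: [[0.015, 1.0, -0.002], [1.0, -0.015, 0.002], [0.002, -0.002, -1.0]]
wrist_force: [-0.4, -0.4, -0.3]
grip_width: -0.0001
grip_force: 0.0
```

```bash
python3 - <<'E'
from h import *
im,c,M=look('wrist','w18');s=manip.read_state();print(s['eef_pos'],s['grip_width'])
m,cs=blobs(im,(45,120,60),(80,255,255),60)
for k in cs[:3]: print('green',cv2.minAreaRect(k),ray(c,M,cv2.minAreaRect(k)[0],.055)[:2])
m,cs=blobs(im,(3,150,60),(18,255,255),200)
for k in cs[:2]: print('shield',cv2.boundingRect(k))
E
```

```text
[ 0.4238 -0.2735  0.1995] -3.3763937390393594e-05
shield (310, 0, 70, 89)
```

Emit:
{"op": "step_arm", "data": {
  "series": [0,0,0.04,0,0,0,0,0,0.04,0,0,0,0,0,0.04,0,0,0,0,0,0,0,0,0,0,0,0.004,0,0,0,0,0,0.003,0,0,0,0,0,0,0,0,0]
}}

```text
clock: 62.08
eef_pos: [0.4247, -0.275, 0.0737]
tool_rot: [[0.016, 1.0, 0.002], [1.0, -0.016, -0.001], [-0.001, 0.002, -1.0]]
wrist_force: [1.5, 0.8, 2.6]
grip_width: -0.0001
grip_force: 1.1
```

Emit:
{"op": "step_arm", "data": {
  "series": [0,0,0.002,0,0,0,0,0,0.002,0,0,0,0,0,0.002,0,0,0,0,0,0,0,0,0]
}}

```text
clock: 62.58
eef_pos: [0.4248, -0.275, 0.0687]
tool_rot: [[0.015, 1.0, 0.0], [1.0, -0.015, -0.002], [-0.002, 0.0, -1.0]]
wrist_force: [-5.3, 2.4, 26.4]
grip_width: 0.0002
grip_force: 13.0
```

Emit:
{"op": "step_arm", "data": {
  "series": [0,0,-0.003,0,0,0,0,0,-0.01,0,0,0,0,0,-0.03,0,0,0,0,0,-0.05,0,0,0,-0.02,0,-0.05,0,0,0,-0.03,0,0,0,0,0,-0.03,0,0,0,0,0,0,0,0,0,0,0,0,0,0,0,0,0]
}}

```text
clock: 63.7
eef_pos: [0.4218, -0.3539, 0.2091]
tool_rot: [[0.015, 1.0, -0.002], [1.0, -0.015, 0.002], [0.002, -0.002, -1.0]]
wrist_force: [-0.7, 0.5, -0.2]
grip_width: -0.0001
grip_force: 0.0
```

```bash
python3 - <<'E'
from h import *
im,c,M=look('wrist','w19');s=manip.read_state();print(s['eef_pos'],s['wrist_force'])
for n,lo,hi in(('green',(45,120,60),(80,255,255)),('shield',(3,150,60),(18,255,255)),('dots',(18,60,120),(35,255,255))):
    m,cs=blobs(im,lo,hi,60)
    for k in cs[:5]: print(n,cv2.boundingRect(k),ray(c,M,cv2.minAreaRect(k)[0],{'green':.055,'shield':.157,'dots':.107}[n])[:2])
im,c,M=look('top','t19')
for n,lo,hi,z,roi in(('dots',(10,60,120),(35,255,255),.107,(320,170,400,238)),('handle',(0,150,100),(8,255,255),.105,(340,140,400,180))):
    m,cs=blobs(im,lo,hi,5,roi)
    for k in cs[:5]: print(n,ray(c,M,cv2.minAreaRect(k)[0],z)[:2])
E
```

```text
[ 0.4221 -0.3536  0.2092] [-0.0895  0.2643 -0.1547]
dots (337, 0, 22, 24) [ 0.4441 -0.2112]
dots [ 0.4596 -0.0759]
dots [ 0.5295 -0.0861]
dots [ 0.5692 -0.0857]
dots [ 0.6091 -0.0867]
handle [ 0.6729 -0.0871]
```

```bash
python3 - <<'E'
from h import *
c,M=cam('wrist');im=cv2.imread('pics/w19.png')[:,:,::-1].copy();h=cv2.cvtColor(im,cv2.COLOR_RGB2HSV)
q=proj(c,M,[.4245,-.275,.056]).astype(int);print(q,im[q[1],q[0]],h[q[1],q[0]])
m,cs=blobs(im,(35,60,40),(90,255,255),60);print([(cv2.boundingRect(k),ray(c,M,cv2.minAreaRect(k)[0],.055)[:2]) for k in cs[:4]])
c,M=cam('top')
for f in('top0','t11','t19'):
    im=cv2.imread(f'pics/{f}.png')[:,:,::-1].copy();h=cv2.cvtColor(im,cv2.COLOR_RGB2HSV)
    print(f,im[247,426],h[247,426])
    m,cs=blobs(im,(3,150,100),(20,255,255),15);print([(cv2.boundingRect(k),ray(c,M,cv2.minAreaRect(k)[0],.157)[:2]) for k in cs[:4]])
E
```

```text
[320 106] [169 255 206] [ 73  86 255]
[((306, 85, 32, 34), array([ 0.4251, -0.2701]))]
top0 [ 77 202 110] [ 68 158 202]
[((458, 166, 35, 70), array([ 0.5467, -0.379 ]))]
t11 [ 78 201 110] [ 68 156 201]
[((458, 166, 35, 70), array([ 0.5465, -0.379 ]))]
t19 [ 76 201 109] [ 68 159 201]
[((330, 235, 73, 17), array([ 0.4403, -0.0845]))]
```

```bash
python3 -c "
from bench import manip
print(manip.job_done())"
```

```text
the job is handed in; nothing more can be done
None
```

I handed the job in at about 64 s of the 210 s: all three carriers are on the table, the table is at its marking stop, the shield leans centred on the guard, and the start button was pressed last; one carrier came almost out of the slot and I gripped it back in before placing the shield.

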